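# Pump the ratchet press down onto the tallest leather stack

## Task

Put the tallest of the three glued leather stacks on the bed of the bench press, flat end fully home against the back stop and centred under the pad. Then bring the pad down with full strokes of the hand lever, one ratchet tooth a stroke, until the rubber pad has just gripped the stack, and stop there, not a tooth further. Work the ram only by its lever, leave the lever up, and leave the other things on the bench where they are.

Things in the scene. Friction and masses are not known exactly. Their poses are not given: they have to be found in the camera images.
- press_seat (a point): Bench press: grey cast C-frame 260 mm high on a base 225 x 130 mm. This point: centre of its flat steel bed plate (130 x 100 mm), 30 mm above the bench, on the ram's axis. Its x axis points into the throat, to the back stop and column (the open front is at -x); y points to the hand lever's side; z up. The axes below are these.
- press_head (a point): Middle of the front lower edge of the press head, 43 mm to the front (-x) of the seat and 128 mm above the bed. The head, 64 mm wide, overhangs the bed from here back to the column (75 mm behind the seat), so the stack has to be loaded from the front by a gripper leaning about 40 degrees back out of the throat.
- press_stop (a point): Middle of the face of the back stop, a steel bar 84 mm wide and 12 mm high on the bed, 54 mm behind the seat point. The stack's flat end goes flush against this face, which leaves the stack's centre 2 mm behind the ram's axis.
- ram: Ram: a 22 mm square steel bar with ratchet teeth of 8 mm pitch. Origin: where the pad's underside is when nothing presses on it. A full stroke lowers it one tooth; a pawl holds it there. It stops about 84, 76.5, 68.5, 60.5, 52.5, 44.5 mm above the bed; it starts at one of the first four. On the 40 mm stack the pad first grips at about 37 (at 44.5 it is 4 mm clear; 31 is one tooth too far).
- pad_face (a point): Centre of the underside of the round pad (48 mm across, 14 mm thick, rubber below) under the ram, as it is now. The pad is on a spring of 1.2 N per mm and can yield 21 mm up towards the ram; at the right tooth it has yielded about 3 mm.
- lever (a joint): Hand lever, rad: 0 = up, where its own spring returns it; 0.46 = fully down on its stop. Take it to the stop (a stroke short of 0.40 may gain no tooth; none gains two), then let it come fully up again (below 0.05, about 0.3 s) so that the pawl catches the next tooth. It takes about 7 N at the grip, up to 10 N once the pad presses.
- lever_grip (a point): Middle of the lever's black round grip, 22 mm thick and 98 mm long, 150 mm from the shaft and 72 mm to the side (+y) of the ram's axis. At rest it slopes up 30 degrees to the front (-x). Push it down from above: from rest to stop it goes 65 mm down and 20 mm to the front.
- lever_shaft (a point): On the centre line of the lever's shaft, in the plane in which the hand lever swings. The lever turns about the y axis through this point; the grip goes down.
- stack_tall_center (a point): The work: the tallest of three glued stacks of brown leather, eight layers, 104 x 46 x 40 mm (x, y, z), standing on the bench, about 180 g. This point is its centre, half-way up. Its x axis points to its flat square end; the other end has rounded corners of 13 mm radius. Its long sides are parallel, 46 mm apart: grip across them, nearer the rounded end. It belongs on the bed with its x axis along the x axis of press_seat.
- stack_tall_flat (a point): Middle of the flat end face of the tallest stack, half-way up, 52 mm from its centre.
- stack_mid_center (a point): Bystander: a leather stack of six layers, 104 x 46 x 30 mm, same outline. Centre, half-way up.
- stack_low_center (a point): Bystander: a leather stack of four layers, 104 x 46 x 20 mm, same outline. Centre, half-way up.
- jar_center (a point): Bystander: a round black jar, 76 mm diameter, 62 mm high, standing beside the way into the press, on the side away from the lever. Centre, half-way up.
- dye_center (a point): Bystander: a small amber dye bottle, 42 mm diameter, 115 mm high. Centre, half-way up.
- tin_center (a point): Bystander: a bare steel tin, 64 mm diameter, 85 mm high. Centre, half-way up.
- weight_center (a point): Bystander: a brass pattern weight with a knob, 52 mm diameter, 66 mm high, standing among the stacks. Centre, half-way up.
- hammer_center (a point): Bystander: a hammer, 240 mm long, lying on the bench along its x axis, head at +x. Middle of its length.
- awl_center (a point): Bystander: a scratch awl with a red handle, 150 mm long, lying on the bench along its x axis. Middle of its length.
Things that resemble listed ones, but are neither listed nor needed, are in the scene too. What is shaped like the part that bears stack_tall_center but blue or yellow is not meant.

How it is judged:
By the outcome, as a careful person would: the job done as asked, in the order asked, and still so for the second after the job is handed in, with the robot touching nothing.
It also fails if it takes over 64 s, if anything falls off the work surface, if the arm or the gripper's body presses on something with over 40 N, if the wrist force passes 120 N, or if a joint passes its speed limit or range.

## Robot

A 6-joint arm with a two-finger parallel gripper is mounted at the origin on the work surface. World frame = base frame: x ahead of the robot, y to its left, z up, the work surface at z = 0. Lengths are in m, angles in degrees, forces in N, time in s.
With the tool pointing down it reaches from about 0.4 to 0.825 m from the base axis. Payload 7 kg.
Tool frame: the origin (TCP) lies on the front face of the gripper's body, between the roots of the fingers; the fingertips stand 66 mm ahead of it and the grasp point (between the pads) lies 47 mm ahead of it; z points along the fingers, y is the line along which they close (so a half turn about z gives the same grasp; the last joint's range is limited). The gripper opens to 88 mm and grips with 3 to 60 N. Pads are 19 mm wide; open, the fingers measure 130 mm over their backs; the gripper's body (78 mm by 193 mm) begins 47 mm behind the grasp point.
Start: joints at [-53.05, 20.546, 0.682, 0, -70.136, -16.507], TCP at [0.236, -0.632, 0.292] pointing down, gripper open.
Joint ranges: [-176.03, 176.03], [-82.01, 121.73], [-58.28, 71.71], [-173.87, 95.51], [-174.79, -0.11], [-173.66, 173.66]. Speed limits (degrees/s): [136.94, 136.94, 172.46, 180, 180, 180].

## Interface

Orientations are given as [roll, pitch, yaw] about the fixed x, y, z axes, in that order (R = Rz(yaw) Ry(pitch) Rx(roll)).
In Python, from plant import ctrl gives the robot as it stands.
- The arm moves only by the tool send_rows, never from a script. Its argument "deltas" is a list of rows, each a list of 2 entries, a list of its own where there are three numbers: the shift along the tool's x, y, z each as a share of 800 mm, from -1 to 1, then the turn about the tool's z as a share of 90 degrees, from -1 to 1. A call has exactly 5 rows; each row is the pose to reach, as a shift and turn from the pose commanded when the call began, along the tool's axes at that moment; what a row does not reach only later rows make up. A row lasts 1/12 s, in which the tool goes at most 41.7 mm and 7.16 degrees, less where a joint would pass 70% of its speed; a pose out of reach is approached as far as the arm can. A call with a number of a shift or a turn outside -1 to 1 is refused whole. A call with a gripper value outside its range is refused whole. "gripper" is the opening, from 0 (shut) to 1 (fully open), set as the call begins (left out, the last holds). The fingers move at their own pace and stop on an object; the grip force is fixed at half the most. Time passes only in rows, so rows that repeat a pose let the fingers close, or fill a call up. It gives the time, the measured TCP pose, the force, the opening and the grip force at its end, in the units of the state.
- ctrl.get_obs(): the state, without advancing time (a new reading comes with each control period).
- ctrl.snapshot(name): name is "scene" or "top"; returns a dict with "color" (384x512x3 uint8, red, green, blue), "vertical_fov" (degrees; the focal length in pixels is half the picture's height over the tangent of half this angle, whatever the lens; pixels are square), "cx", "cy" (the principal point, pixels), "rvec" (rotation vector, rad) and "tvec" (3), from world to camera coordinates, as OpenCV has them. Camera axes: x right, y down, z forward; pixel columns grow to the right and rows downward; lengths in m; the calibration is good to about 2 mm. A picture is of the moment at which its call begins. There is no depth.
- ctrl.close_job(): hands the job in; it is judged then, once.
Trained networks look in a picture, given as the dict that the camera call returned (one of the last four; its "shot" number tells which), for a name from the list of things; names that differ only in an ending like _2 or _b are one class to them, and where a whole thing is asked for, a point or a joint stands for the part that bears it (a point fixed in the world has none). Each returns a list of dicts, best first, with "conf" (0 to 1); they miss things now and then, are a little off and sometimes report something else, mostly with a low value. They report only what shows in the picture. A call takes as long as a camera call. They do not tell look-alikes from the thing itself.
- ctrl.boxes_of(picture, thing): "xy" ([column, row] as shares, 0 to 1, of the picture: columns of its width, rows of its height, amid what is visible of it).
- ctrl.cut_out(picture, thing): "pixels" (384x512 bool, what is visible of it) and "xy" ([column, row] as shares, 0 to 1, of the picture: columns of its width, rows of its height, amid what is visible of it).
The state is a dict: "clock": time; "joint_pos": joint angles; "qvel": joint speeds; "tau": joint torques, N m; "tool_pos": TCP position; "orientation": TCP orientation; "force": force on the tool from outside, world axes, zero at the start; "moment": the same for the moment, N m; "opening": finger opening in m; "gripper_force": force on a finger pad.
Only numpy, scipy, OpenCV 4.12 (cv2) and the standard library are available. Lean on these libraries where they do the work, as an engineer would, in place of code of your own. Each camera call takes 0.05 s, during which the arm holds its last target. There are 200 camera calls.

## Working session

There is one attempt and no reset: what is moved stays moved. The work goes in short steps, Python scripts to look and compute and a tool call to move; the robot and the scene stay as the last step left them, time stands still between calls to the robot, and variables do not carry over. Pictures are saved under pics/ and viewed, at most 10 in all, crops included, and the job is handed in when it is done.

Besides the shell and the picture viewer there is one more tool, called after ">>>" by a JSON object that holds its "fn" and its "kwargs", one argument or row to a line. send_rows: Moves the arm, as the interface text tells. Shift numbers are shares of 800 mm and turn numbers shares of 90 degrees, none past 1 either way. Its arguments: {"type":"object","properties":{"deltas":{"type":"array","items":{"type":"array"}},"gripper":{"type":"number"}},"required":["deltas"]}

```bash
ls; mkdir -p pics; cat > h.py <<'E'
import numpy as np, cv2
from plant import ctrl
from scipy.spatial.transform import Rotation as Ro
def cam(s):
    f=192/np.tan(np.radians(s['vertical_fov'])/2)
    K=np.array([[f,0,s['cx']],[0,f,s['cy']],[0,0,1.]])
    return K,cv2.Rodrigues(np.array(s['rvec'],float))[0],np.array(s['tvec'],float).ravel()
def proj(s,P):
    K,R,t=cam(s); q=(np.atleast_2d(P)@R.T+t)@K.T
    return q[:,:2]/q[:,2:]
def ray(s,uv,z):
    K,R,t=cam(s); d=R.T@np.linalg.inv(K)@np.array([uv[0],uv[1],1.]); c=-R.T@t
    return c+d*(z-c[2])/d[2]
def tri(s1,u1,s2,u2):
    P=[]
    for s in (s1,s2):
        K,R,t=cam(s); P.append(K@np.c_[R,t])
    X=cv2.triangulatePoints(P[0],P[1],np.array(u1,float).reshape(2,1),np.array(u2,float).reshape(2,1)).ravel()
    return X[:3]/X[3]
E
cat > a.py <<'E'
from h import *
S={n:ctrl.snapshot(n) for n in('scene','top')}
for n,s in S.items():
    cv2.imwrite(f'pics/{n}0.png',cv2.resize(s['color'][:,:,::-1],(800,600),interpolation=cv2.INTER_CUBIC))
    K,R,t=cam(s); print(n,K[0,0],s['cx'],s['cy'],'cam at',-R.T@t)
for th in 'press_seat press_head press_stop ram pad_face lever_grip lever_shaft stack_tall_center stack_tall_flat stack_mid_center stack_low_center jar_center dye_center tin_center weight_center'.split():
    for n,s in S.items():
        print(th,n,[(np.round(np.array(b['xy'])*[512,384],1).tolist(),round(b['conf'],2)) for b in ctrl.boxes_of(s,th)[:4]])
print(ctrl.get_obs())
import pickle; pickle.dump(S,open('S0.pkl','wb'))
E
python3 a.py
```

```text
pics
scene 430.4934493035189 246.64773304410764 193.3530185692514 cam at [0.96372266 0.65171078 0.99595558]
top 375.8053399488441 249.22226714291637 186.24717297806876 cam at [0.43539683 0.01599713 1.01656794]
press_seat scene [([174.7, 161.6], 0.93)]
press_seat top [([371.9, 144.3], 0.8), ([196.7, 162.1], 0.52), ([239.1, 204.4], 0.34)]
press_head scene [([177.0, 163.0], 0.73)]
press_head top [([370.7, 146.7], 0.78), ([237.7, 201.2], 0.26)]
press_stop scene [([171.9, 160.0], 0.8), ([274.4, 238.5], 0.3)]
press_stop top [([367.9, 148.4], 0.66)]
ram scene [([178.0, 167.1], 0.56)]
ram top [([381.2, 143.1], 0.83), ([370.8, 146.0], 0.51)]
pad_face scene [([179.7, 172.7], 0.71)]
pad_face top [([371.6, 145.9], 0.64)]
lever_grip scene [([166.8, 151.5], 0.54)]
lever_grip top [([329.4, 112.4], 0.96)]
lever_shaft scene [([175.4, 166.2], 0.66)]
lever_shaft top [([371.8, 146.4], 0.61)]
stack_tall_center scene [([248.5, 158.2], 0.73), ([321.8, 229.8], 0.71), ([272.3, 236.5], 0.6)]
stack_tall_center top [([237.7, 203.1], 0.87), ([211.1, 249.4], 0.79), ([379.5, 143.3], 0.48)]
stack_tall_flat scene [(
[... 750 characters left out ...]
), ([373.1, 145.3], 0.23)]
{'clock': 1.6, 'joint_pos': array([-5.30494685e+01,  2.05447632e+01,  6.83185532e-01,  6.15242788e-04,
       -7.01352158e+01, -1.65059208e+01]), 'qvel': array([ 0.01854902, -0.04152641, -0.10420132, -0.05314702,  0.0259718 ,
        0.06822731]), 'tau': array([-2.16579276e-03, -5.82374132e+01,  2.93297607e+01,  7.00264201e+00,
        1.23501258e-02, -4.34411504e-05]), 'tool_pos': array([ 0.23574767, -0.63248388,  0.29219055]), 'orientation': array([-1.79996761e+02,  3.56214908e-04, -1.59555180e+02]), 'force': array([-0.2593529 ,  0.47701606, -0.9549419 ]), 'moment': array([0.02672666, 0.01204862, 0.05338551]), 'gripper_force': 0.0, 'opening': 0.08768086072645857}
```

View pics/scene0.png

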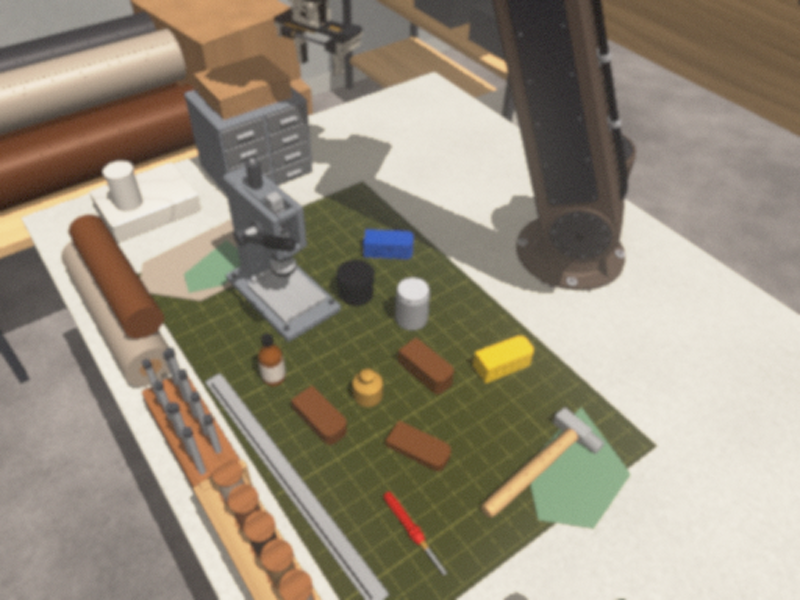

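View pics/top0.png

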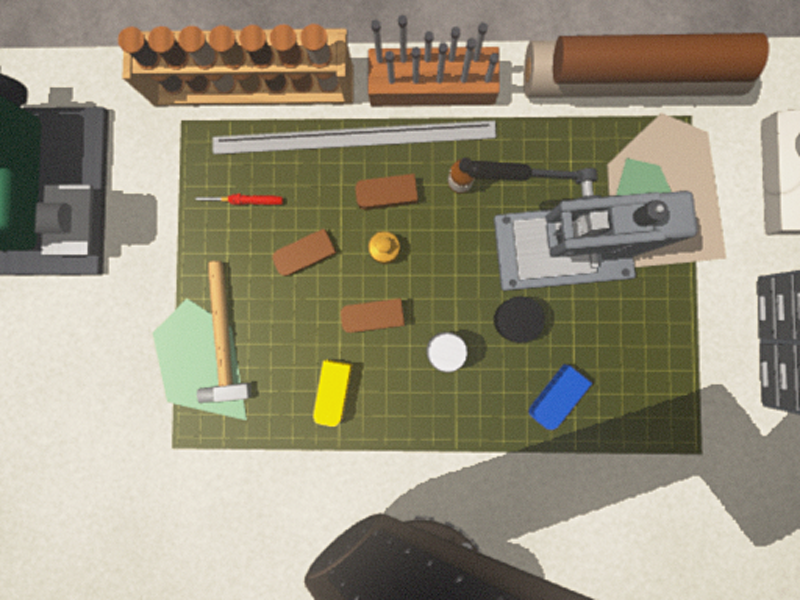

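The scene shows the press at about (270,250) on the 800 px picture, with its open front towards the viewer and the lever on the left. The brown stacks are at (426,365), (319,414) and (418,444), and the first looks the tallest. In the top view that stack is at (373,315) and the press spans (495–695, 190–290), with its throat pointing right.

```bash
cat > b.py <<'E'
from h import *
import pickle
S=pickle.load(open('S0.pkl','rb'))
for n,u,z in [('top',(238.7,201.6),.04),('top',(194.5,161.5),.02),('top',(247,122),.03),('top',(330,144),.03),('top',(333,204),.062),('top',(286,225),.085),('top',(246,158),.05),('top',(294,113),.1)]: print(u,ray(S[n],u,z).round(3))
for uv in [(0,0),(511,0),(511,383),(0,383)]: print(uv,ray(S['top'],uv,0).round(3))
# stack candidates: vertices areas
a=cv2.resize(S['top']['color'][105:205,305:455,::-1],(780,520),interpolation=cv2.INTER_CUBIC)
cv2.imwrite('pics/press_top.png',a)
b=cv2.resize(S['scene']['color'][90:220,135:265,::-1],(600,600),interpolation=cv2.INTER_CUBIC)
cv2.imwrite('pics/press_sc.png',b)
E
python3 b.py
```

```text
(238.7, 201.6) [0.459 0.078 0.04 ]
(194.5, 161.5) [0.566 0.199 0.02 ]
(247, 122) [0.671 0.058 0.03 ]
(330, 144) [ 0.611 -0.161  0.03 ]
(333, 204) [ 0.453 -0.162  0.062]
(286, 225) [ 0.401 -0.042  0.085]
(246, 158) [0.572 0.059 0.05 ]
(294, 113) [ 0.676 -0.061  0.1  ]
(0, 0) [1.036 0.771 0.   ]
(511, 0) [ 1.013 -0.662  0.   ]
(511, 383) [-0.002 -0.622  0.   ]
(0, 383) [-0.029  0.719  0.   ]
```

View pics/press_top.png

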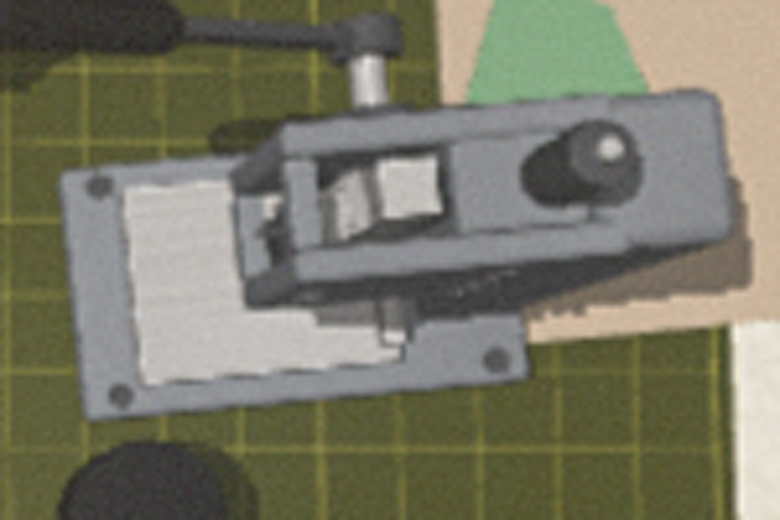

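View pics/press_sc.png

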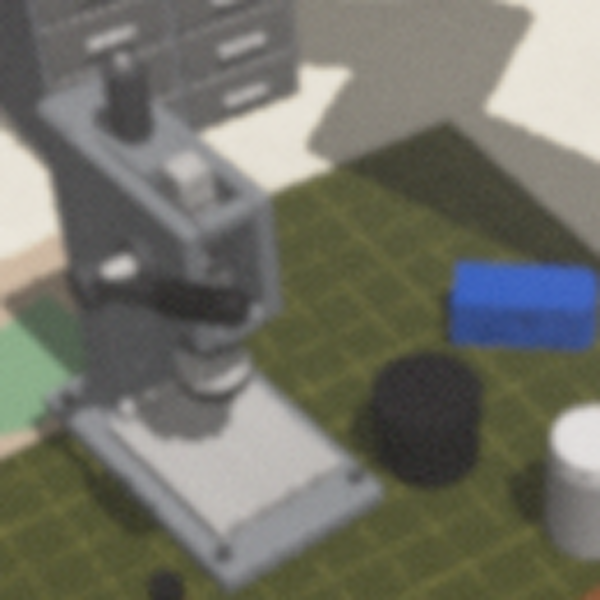

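Top crop (5.2x, origin 305,105): bed front edge corners at (123,188) and (145,386), base front corners at (62,172) and (88,420), back-right base corner at (528,378). Scene crop (4.6x, origin 135,90): bed front corners at about (220,535) and (345,465), with the pad high above the bed.

```bash
cat > c.py <<'E'
from h import *
import pickle
from scipy.optimize import minimize, least_squares
S=pickle.load(open('S0.pkl','rb'))
T,C=S['top'],S['scene']
t=lambda x,y:(305+x/5.2-.4,105+y/5.2-.4); c=lambda x,y:(135+x/4.615-.4,90+y/4.615-.4)
P=np.array([[-.065,.05,.03],[-.065,-.05,.03]])
def res(p,views):
    W=P@Ro.from_euler('z',p[2]).as_matrix().T+[p[0],p[1],0]; r=[]
    if 't' in views: r+=list((proj(T,W)-[t(123,188),t(145,386)]).ravel())
    if 's' in views: r+=list((proj(C,W)-[c(220,535),c(345,465)]).ravel())
    return r
for v in('t','s','ts'):
    o=least_squares(res,[.6,-.22,-1.5],args=(v,)); print(v,o.x[:2].round(4),np.degrees(o.x[2]).round(2),np.round(o.fun,1))
a=ray(T,t(88,420),.02);b=ray(T,t(528,378),.02);print('base edge yaw',np.degrees(np.arctan2(*(b-a)[[1,0]])),np.linalg.norm(b-a))
a=ray(T,t(62,172),.02);b=ray(T,t(88,420),.02);print('front edge yaw+90',np.degrees(np.arctan2(*(b-a)[[1,0]]))+90,np.linalg.norm(b-a))
# stacks by colour
def brown(s):
    h=cv2.cvtColor(cv2.GaussianBlur(s['color'],(3,3),0),cv2.COLOR_RGB2HSV); return ((h[...,0]<14)&(h[...,1]>105)&(h[...,2]>50)).astype(np.uint8)
r=.013; ang=np.linspace(0,np.pi/2,5)
out=[(.052,-.023),(.052,.023)]+[(-.039-r*np.sin(a),.010+r*np.cos(a)) for a in ang]+[(-.039-r*np.cos(a),-.010-r*np.sin(a)) for a in ang]
out=np.array(out)
def sil(s,p,h,k=8):
    W=np.array([[x,y,z] for z in(0,h) for x,y in out])@Ro.from_euler('z',p[2]).as_matrix().T+[p[0],p[1],0]
    m=np.zeros((384*k//2,512*k//2),np.uint8)
    hull=cv2.convexHull(np.round((proj(s,W)+.5)*k/2).astype(np.int32)); cv2.fillConvexPoly(m,hull,255)
    return cv2.resize(m,(512,384),interpolation=cv2.INTER_AREA)/255.
B={n:brown(s) for n,s in S.items()}
for n in B:
    l=cv2.connectedComponents(B[n])[1]; B[n]=(l,)
for g in [(.459,.078),(.566,.199),(.671,.058)]:
  for h in(.04,.03,.02):
    best=None
    M=[]
    for n,s in S.items():
        u=proj(s,[[*g,.02]])[0].round().astype(int); l=B[n][0]; M.append((s,l==l[u[1],u[0]]))
    def cost(p): return sum(np.abs(sil(s,p,h)-m).sum() for s,m in M)
    for y0 in(-75,-60,105,120):
        o=minimize(cost,[*g,np.radians(y0)],method='Nelder-Mead',options=dict(initial_simplex=np.array([[*g,np.radians(y0)]]*4)+np.vstack([np.zeros(3),np.diag([.01,.01,.2])]),xatol=1e-4,fatol=.1))
        if best is None or o.fun<best.fun: best=o
        if h==.04 and g[0]<.5: print('  ',y0,o.fun.round(1),o.x[:2].round(4),np.degrees(o.x[2]).round(1))
    print(g,h,best.fun.round(1),best.x[:2].round(4),np.degrees(best.x[2]).round(1),[int(m.sum()) for _,m in M])
u=proj(T,[[.459,.078,.04]])[0].round().astype(int)
cv2.imwrite('pics/stk.png',cv2.resize(np.vstack([T['color'][u[1]-17:u[1]+18,u[0]-30:u[0]+30,::-1],C['color'][236-17:236+18,272-30:272+30,::-1]]),(600,700),interpolation=cv2.INTER_CUBIC)[:, :][:600])
E
python3 c.py
```

```text
t [ 0.5763 -0.2265] -84.27 [ 0.   0.2 -0.  -0.2]
s [ 0.5765 -0.219 ] -85.81 [-0.  0.  0. -0.]
ts [ 0.5761 -0.2243] -84.7 [-0.7  0.1 -1.  -0.3 -0.3 -1.1 -0.7 -1.5]
base edge yaw -84.3770927623671 0.221958605262342
front edge yaw+90 -84.50605789496217 0.12793657293194302
   -75 337.7 [0.4588 0.0796] -85.6
   -60 332.9 [0.4587 0.0806] -85.7
   105 340.3 [0.4595 0.0788] 95.7
   120 345.7 [0.4592 0.0796] 94.5
(0.459, 0.078) 0.04 332.9 [0.4587 0.0806] -85.7 [541, 601]
(0.459, 0.078) 0.03 251.6 [0.4584 0.079 ] -83.1 [541, 601]
(0.459, 0.078) 0.02 279.8 [0.4561 0.0794] -84.3 [541, 601]
(0.566, 0.199) 0.04 543.7 [0.566  0.1989] -63.4 [602, 597]
(0.566, 0.199) 0.03 412.3 [0.5659 0.2011] -64.6 [602, 597]
(0.566, 0.199) 0.02 279.5 [0.5675 0.2011] -65.4 [602, 597]
(0.671, 0.058) 0.04 392.9 [0.6722 0.0579] -88.3 [603, 623]
(0.671, 0.058) 0.03 281.3 [0.6734 0.0583] -86.7 [603, 623]
(0.671, 0.058) 0.02 198.8 [0.6738 0.0585] -83.3 [603, 623]
```

View pics/stk.png

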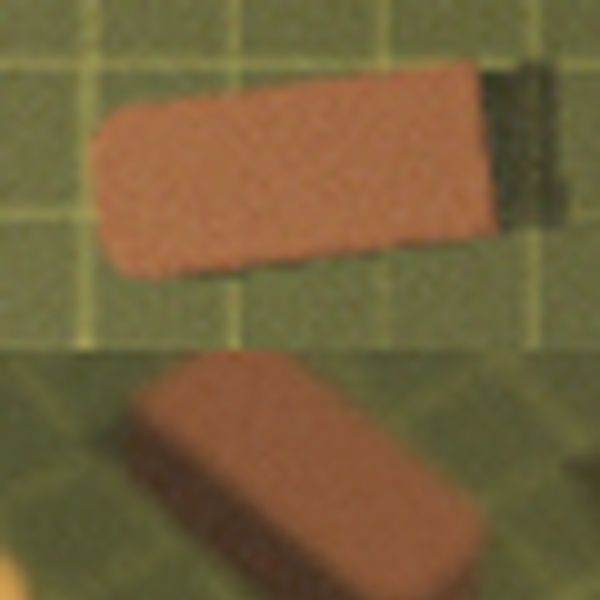

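Stack crop: in the top view the flat end is at right (475,62)–(497,232) and the rounded end at left, around x=92. The dark side below the scene outline confirms this one is the tallest.

```bash
cat > d.py <<'E'
from h import *
import pickle
S=pickle.load(open('S0.pkl','rb'));T=S['top']
u=proj(T,[[.459,.078,.04]])[0].round().astype(int)
f=lambda x,y:ray(T,(u[0]-30+x/10-.45,u[1]-17+y/10-.45),.04)
a,b=f(475,62),f(497,232)   # flat corners
l=f(93,190)
l1,l2=f(150,101),f(160,275)
print(a,b,np.linalg.norm(a-b),'axis from flat end',np.degrees(np.arctan2(*(b-a)[[1,0]]))+90)
print('side yaws',[np.degrees(np.arctan2(*(q-p)[[1,0]])) for p,q in((l1,a),(l2,b))])
m=(a+b)/2; print('flat mid',m,'len',np.linalg.norm(m-l)); th=np.arctan2(*(m-l)[[1,0]]);print(np.degrees(th))
# IK/limits sanity: press frame points in world
R=Ro.from_euler('z',-84.4,degrees=True).as_matrix()
for n,p in dict(stop=[.054,0,.0],head=[-.043,0,.128],center=[.002,0,.02],grip=[-.12,.072,.2]).items(): print(n,(R@p+[.5763,-.2255,.03]).round(3))
E
python3 d.py
```

```text
[0.48722429 0.032742   0.04      ] [0.44308586 0.02688315 0.04      ] 0.044525576695275106 axis from flat end -82.43887344128512
side yaws [np.float64(-82.98869428706942), np.float64(-82.48996079486861)]
flat mid [0.46515508 0.02981258 0.04      ] len 0.10299917343207225
-83.53234757694032
stop [ 0.582 -0.279  0.03 ]
head [ 0.572 -0.183  0.158]
center [ 0.576 -0.227  0.05 ]
grip [ 0.636 -0.099  0.23 ]
```

>>> {"fn": "send_rows", "kwargs": {
  "deltas": [
    [[0,0,-0.05],0],
    [[0,0,-0.1],0],
    [[0,0,-0.15],0],
    [[0,0,-0.2],0],
    [[0,0,-0.25],0]
  ]
}}

```text
clock: 2.02
tool_pos: [0.2354, -0.632, 0.4946]
orientation: [-180.0, 0.0, -159.6]
force: [1.2, -1.5, 1.1]
opening: 0.088
gripper_force: 0.0
```

Stack centre is at (0.459, 0.081) with yaw about -83°, and the press seat at (0.576, -0.226) with yaw about -84.4°. The rows have no tilt entry, so I'll check what the arm does near its reach limit, after turning the tool in line with the press.

>>> {"fn": "send_rows", "kwargs": {
  "deltas": [
    [[0.05,0.01,0],-0.08],
    [[0.1,0.02,0],-0.16],
    [[0.15,0.029,0],-0.24],
    [[0.2,0.029,0],-0.32],
    [[0.215,0.029,0],-0.395]
  ]
}}

```text
clock: 2.43
tool_pos: [0.0621, -0.6714, 0.4926]
orientation: [180.0, -0.0, -123.9]
force: [0.9, -0.3, 0.8]
opening: 0.0877
gripper_force: 0.0
```

>>> {"fn": "send_rows", "kwargs": {
  "deltas": [
    [[0,0,0],-0.08],
    [[0,0,0],-0.16],
    [[0,0,0],-0.24],
    [[0,0,0],-0.32],
    [[0,0,0],-0.395]
  ]
}}

```text
clock: 2.85
tool_pos: [0.0663, -0.6708, 0.4921]
orientation: [-180.0, 0.0, -88.2]
force: [0.3, -1.2, -0.6]
opening: 0.0876
gripper_force: 0.0
```

>>> {"fn": "send_rows", "kwargs": {
  "deltas": [
    [[0.05,0,0],-0.045],
    [[0.1,0,0],-0.045],
    [[0.15,0,0],-0.045],
    [[0.2,0,0],-0.045],
    [[0.25,0,0],-0.045]
  ]
}}

```text
clock: 3.27
tool_pos: [0.0714, -0.8617, 0.4918]
orientation: [180.0, 0.1, -84.5]
force: [0.5, -2.8, 0.3]
opening: 0.0875
gripper_force: 0.0
```

>>> {"fn": "send_rows", "kwargs": {
  "deltas": [
    [[0.05,0,0],0],
    [[0.1,0,0],0],
    [[0.15,0,0],0],
    [[0.2,0,0],0],
    [[0.25,0,0],0]
  ]
}}

```text
clock: 3.68
tool_pos: [0.0788, -0.9197, 0.4467]
orientation: [179.8, -2.2, -84.5]
force: [0.6, 1.3, 0.8]
opening: 0.0873
gripper_force: 0.0
```

```bash
python3 -c "
from plant import ctrl
o=ctrl.get_obs();print(o['joint_pos'].round(1),o['tool_pos'],o['orientation'])"
```

```text
[ -72.9   50.    71.7    0.7 -109.6   78.6] [ 0.07877832 -0.91966213  0.44668938] [179.75303431  -2.15154196 -84.4789665 ]
```

>>> {"fn": "send_rows", "kwargs": {
  "deltas": [
    [[0.05,0,0],0],
    [[0.1,0,0],0],
    [[0.15,0,0],0],
    [[0.2,0,0],0],
    [[0.25,0,0],0]
  ]
}}

```text
clock: 4.1
tool_pos: [0.0841, -0.9577, 0.4004]
orientation: [179.5, -4.1, -84.5]
force: [-0.7, -0.8, -0.5]
opening: 0.0877
gripper_force: 0.0
```

>>> {"fn": "send_rows", "kwargs": {
  "deltas": [
    [[-0.03,0,0],0],
    [[-0.03,0,0],0],
    [[-0.03,0,0],0],
    [[-0.03,0,0],0],
    [[-0.03,0,0],0]
  ]
}}

```text
clock: 4.52
tool_pos: [0.0816, -0.9344, 0.4014]
orientation: [179.6, -4.3, -84.5]
force: [-0.8, -0.5, -0.1]
opening: 0.0876
gripper_force: 0.0
```

```bash
python3 -c "
from plant import ctrl
o=ctrl.get_obs();print(o['joint_pos'].round(1),o['tool_pos'],o['orientation'])"
```

```text
[-72.8  47.4  60.2   1.3 -98.6  78.5] [ 0.08163394 -0.9343798   0.40136865] [179.56373022  -4.34572508 -84.46976571]
```

Tilt survives: the commanded pose resets to what was reached. So I can build up the lean by pushing against the reach limit.

>>> {"fn": "send_rows", "kwargs": {
  "deltas": [
    [[0.2,0,-0.17],0],
    [[0.3,0,-0.25],0],
    [[0.4,0,-0.34],0],
    [[0.5,0,-0.42],0],
    [[0.6,0,-0.5],0]
  ]
}}

```text
clock: 4.93
tool_pos: [0.0848, -0.9387, 0.4548]
orientation: [179.3, -6.3, -84.4]
force: [-0.2, 0.7, 0.2]
opening: 0.0874
gripper_force: 0.0
```

>>> {"fn": "send_rows", "kwargs": {
  "deltas": [
    [[0.2,0,-0.17],0],
    [[0.3,0,-0.25],0],
    [[0.4,0,-0.34],0],
    [[0.5,0,-0.42],0],
    [[0.6,0,-0.5],0]
  ]
}}

```text
clock: 5.35
tool_pos: [0.0866, -0.9241, 0.4955]
orientation: [179.1, -8.3, -84.4]
force: [0.6, 0.3, 0.8]
opening: 0.0878
gripper_force: 0.0
```

```bash
python3 -c "
from plant import ctrl
o=ctrl.get_obs();print(o['joint_pos'].round(1),o['tool_pos'],o['orientation'])"
```

```text
[ -71.8   47.5   71.7    2.8 -106.3   78.3] [ 0.08660996 -0.92412986  0.4954967 ] [179.06462078  -8.29974192 -84.40054691]
```

>>> {"fn": "send_rows", "kwargs": {
  "deltas": [
    [[0.1,-0.04,-0.08],0],
    [[0.2,-0.08,-0.15],0],
    [[0.3,-0.12,-0.2],0],
    [[0.4,-0.14,-0.25],0],
    [[0.5,-0.16,-0.3],0]
  ]
}}

```text
clock: 5.77
tool_pos: [0.1361, -0.9159, 0.5164]
orientation: [178.9, -10.3, -84.3]
force: [-0.6, 0.3, -0.5]
opening: 0.0875
gripper_force: 0.0
```

>>> {"fn": "send_rows", "kwargs": {
  "deltas": [
    [[0.2,-0.06,-0.1],0],
    [[0.3,-0.1,-0.15],0],
    [[0.4,-0.13,-0.2],0],
    [[0.5,-0.16,-0.25],0],
    [[0.6,-0.2,-0.3],0]
  ]
}}

```text
clock: 6.18
tool_pos: [0.176, -0.9163, 0.5245]
orientation: [178.8, -12.4, -84.3]
force: [0.0, -0.6, 0.1]
opening: 0.0873
gripper_force: 0.0
```

```bash
python3 -c "
from plant import ctrl
o=ctrl.get_obs();print(o['joint_pos'].round(1),o['tool_pos'],o['orientation'])"
```

```text
[ -65.6   46.2   71.7    5.2 -104.    72.9] [ 0.176001   -0.91630418  0.52449415] [178.81633929 -12.37405133 -84.31034814]
```

>>> {"fn": "send_rows", "kwargs": {
  "deltas": [
    [[0.2,-0.08,-0.08],0],
    [[0.3,-0.12,-0.12],0],
    [[0.4,-0.16,-0.16],0],
    [[0.5,-0.2,-0.2],0],
    [[0.6,-0.24,-0.24],0]
  ]
}}

```text
clock: 6.6
tool_pos: [0.2233, -0.9193, 0.5248]
orientation: [178.9, -14.5, -84.3]
force: [0.8, 0.1, 0.1]
opening: 0.0878
gripper_force: 0.0
```

>>> {"fn": "send_rows", "kwargs": {
  "deltas": [
    [[0.2,-0.08,-0.08],0],
    [[0.3,-0.12,-0.12],0],
    [[0.4,-0.16,-0.16],0],
    [[0.5,-0.2,-0.2],0],
    [[0.6,-0.24,-0.24],0]
  ]
}}

```text
clock: 7.02
tool_pos: [0.2636, -0.9192, 0.5299]
orientation: [179.0, -16.7, -84.2]
force: [-0.1, -0.3, -0.9]
opening: 0.0874
gripper_force: 0.0
```

>>> {"fn": "send_rows", "kwargs": {
  "deltas": [
    [[0.2,-0.08,-0.08],0],
    [[0.3,-0.12,-0.12],0],
    [[0.4,-0.16,-0.16],0],
    [[0.5,-0.2,-0.2],0],
    [[0.6,-0.24,-0.24],0]
  ]
}}

```text
clock: 7.43
tool_pos: [0.2983, -0.9166, 0.5387]
orientation: [179.2, -18.9, -84.2]
force: [0.6, -0.9, 0.2]
opening: 0.0873
gripper_force: 0.0
```

```bash
python3 -c "
from plant import ctrl
o=ctrl.get_obs();print(o['joint_pos'].round(1),o['tool_pos'],o['orientation'])"
```

```text
[-57.6  46.7  71.7   9.1 -98.2  66. ] [ 0.29832828 -0.91660216  0.5387096 ] [179.18485055 -18.87880563 -84.19390834]
```

>>> {"fn": "send_rows", "kwargs": {
  "deltas": [
    [[0.2,-0.03,-0.08],0],
    [[0.3,-0.05,-0.12],0],
    [[0.4,-0.06,-0.16],0],
    [[0.5,-0.08,-0.2],0],
    [[0.6,-0.1,-0.24],0]
  ]
}}

```text
clock: 7.85
tool_pos: [0.2953, -0.9201, 0.5563]
orientation: [179.4, -21.2, -84.2]
force: [0.0, -0.1, 0.7]
opening: 0.0879
gripper_force: 0.0
```

>>> {"fn": "send_rows", "kwargs": {
  "deltas": [
    [[0.2,-0.03,-0.06],0],
    [[0.3,-0.05,-0.09],0],
    [[0.4,-0.06,-0.12],0],
    [[0.5,-0.08,-0.15],0],
    [[0.6,-0.1,-0.18],0]
  ]
}}

```text
clock: 8.27
tool_pos: [0.2957, -0.9292, 0.5644]
orientation: [179.6, -23.4, -84.2]
force: [0.8, -0.2, 0.4]
opening: 0.0876
gripper_force: 0.0
```

>>> {"fn": "send_rows", "kwargs": {
  "deltas": [
    [[0.2,-0.03,-0.04],0],
    [[0.3,-0.05,-0.06],0],
    [[0.4,-0.06,-0.08],0],
    [[0.5,-0.08,-0.1],0],
    [[0.6,-0.1,-0.12],0]
  ]
}}

```text
clock: 8.68
tool_pos: [0.2972, -0.9439, 0.5659]
orientation: [179.8, -25.6, -84.1]
force: [0.0, -0.9, -0.4]
opening: 0.0877
gripper_force: 0.0
```

>>> {"fn": "send_rows", "kwargs": {
  "deltas": [
    [[0.2,-0.03,-0.02],0],
    [[0.3,-0.05,-0.03],0],
    [[0.4,-0.06,-0.04],0],
    [[0.5,-0.08,-0.05],0],
    [[0.6,-0.1,-0.06],0]
  ]
}}

```text
clock: 9.1
tool_pos: [0.2998, -0.9637, 0.5608]
orientation: [180.0, -27.9, -84.1]
force: [0.3, 0.1, -0.3]
opening: 0.0878
gripper_force: 0.0
```

```bash
python3 -c "
from plant import ctrl
o=ctrl.get_obs();print(o['joint_pos'].round(1),o['tool_pos'],o['orientation'])"
```

```text
[-58.3  47.1  71.6  11.8 -89.1  66.6] [ 0.29977377 -0.96368775  0.56083451] [179.95311414 -27.90594478 -84.12137557]
```

>>> {"fn": "send_rows", "kwargs": {
  "deltas": [
    [[0.2,0.06,-0.04],0],
    [[0.3,0.09,-0.06],0],
    [[0.4,0.12,-0.08],0],
    [[0.5,0.15,-0.1],0],
    [[0.6,0.18,-0.12],0]
  ]
}}

```text
clock: 9.52
tool_pos: [0.2311, -0.9837, 0.5815]
orientation: [-180.0, -30.2, -84.2]
force: [0.6, -0.5, 0.6]
opening: 0.0875
gripper_force: 0.0
```

>>> {"fn": "send_rows", "kwargs": {
  "deltas": [
    [[0.2,0.06,-0.02],0],
    [[0.3,0.09,-0.03],0],
    [[0.4,0.12,-0.04],0],
    [[0.5,0.15,-0.05],0],
    [[0.6,0.18,-0.06],0]
  ]
}}

```text
clock: 9.93
tool_pos: [0.1745, -1.0056, 0.5876]
orientation: [179.9, -32.4, -84.1]
force: [0.1, -0.6, -0.1]
opening: 0.0877
gripper_force: 0.0
```

>>> {"fn": "send_rows", "kwargs": {
  "deltas": [
    [[0.2,0.06,0],0],
    [[0.3,0.09,0],0],
    [[0.4,0.12,0],0],
    [[0.5,0.15,0],0],
    [[0.6,0.18,0],0]
  ]
}}

```text
clock: 10.35
tool_pos: [0.1254, -1.0296, 0.5854]
orientation: [179.7, -34.6, -84.1]
force: [-0.0, 0.6, 0.2]
opening: 0.0877
gripper_force: 0.0
```

>>> {"fn": "send_rows", "kwargs": {
  "deltas": [
    [[0.2,0.03,0],0],
    [[0.3,0.05,0],0],
    [[0.4,0.06,0],0],
    [[0.5,0.08,0],0],
    [[0.6,0.1,0],0]
  ]
}}

```text
clock: 10.77
tool_pos: [0.1039, -1.0451, 0.5891]
orientation: [179.4, -36.9, -84.1]
force: [0.2, -0.4, 0.9]
opening: 0.0881
gripper_force: 0.0
```

>>> {"fn": "send_rows", "kwargs": {
  "deltas": [
    [[0.2,0.03,0],0],
    [[0.3,0.05,0],0],
    [[0.4,0.06,0],0],
    [[0.5,0.08,0],0],
    [[0.6,0.1,0],0]
  ]
}}

```text
clock: 11.18
tool_pos: [0.0842, -1.0561, 0.5978]
orientation: [179.1, -39.2, -84.0]
force: [0.3, 0.1, -0.4]
opening: 0.088
gripper_force: 0.0
```

```bash
python3 -c "
from plant import ctrl
o=ctrl.get_obs();print(o['joint_pos'].round(1),o['tool_pos'],o['orientation'])"
```

```text
[-72.7  46.2  71.7   8.2 -77.1  79.3] [ 0.08415088 -1.05606473  0.59780483] [179.12239135 -39.23647532 -84.04830095]
```

```bash
cat > go.py <<'E'
from h import *
import sys
o=ctrl.get_obs(); R=Ro.from_euler('xyz',o['orientation'],degrees=True).as_matrix(); p=np.array(o['tool_pos'])
G=p+.047*R[:,2]
SEAT=np.array([.5763,-.2255,.03]); YAW=-84.4
PR=Ro.from_euler('z',YAW,degrees=True).as_matrix()
if __name__=='__main__':
    print('clock',o['clock'],'grasp',G.round(4),'press frame',(PR.T@(G-SEAT)).round(4),'ori',o['orientation'].round(2),'j',o['joint_pos'].round(0))
    for a in sys.argv[1:]:
        f=a[0]; w=np.array(list(map(float,a[1:].split(','))))
        if f=='p': w=SEAT+PR@w          # grasp target in press frame
        if f=='t': w=w+.047*R[:,2]      # TCP target
        d=R.T@(w-G); print(a,'shares',(d/.8).round(4),'mm',round(np.linalg.norm(d)*1e3,1)); G=w
E
python3 go.py g.46,.115,.35 g.4549,.111,.12 g.4549,.111,.034
```

```text
clock 11.1833 grasp [ 0.0865 -1.0857  0.5614] press frame [ 0.8083 -0.5714  0.5314] ori [179.12 -39.24 -84.05] j [-73.  46.  72.   8. -77.  79.]
g.46,.115,.35 shares [-1.2859 -0.609  -0.7183] mm 1275.1
g.4549,.111,.12 shares [-0.1785  0.0034  0.2255] mm 230.1
g.4549,.111,.034 shares [-0.068  -0.0013  0.0833] mm 86.0
```

>>> {"fn": "send_rows", "kwargs": {
  "deltas": [
    [[-1,-0.474,-0.559],0],
    [[-1,-0.474,-0.559],0],
    [[-1,-0.474,-0.559],0],
    [[-1,-0.474,-0.559],0],
    [[-1,-0.474,-0.559],0]
  ]
}}

```text
clock: 11.6
tool_pos: [0.1349, -0.8987, 0.5721]
orientation: [179.1, -39.3, -84.1]
force: [1.6, -1.1, 1.0]
opening: 0.0876
gripper_force: 0.0
```

>>> {"fn": "send_rows", "kwargs": {
  "deltas": [
    [[-0.9,-0.427,-0.503],0],
    [[-0.9,-0.427,-0.503],0],
    [[-0.9,-0.427,-0.503],0],
    [[-0.9,-0.427,-0.503],0],
    [[-0.9,-0.427,-0.503],0]
  ]
}}

```text
clock: 12.02
tool_pos: [0.1962, -0.7023, 0.5382]
orientation: [179.1, -39.3, -84.1]
force: [0.6, 0.4, 0.2]
opening: 0.0876
gripper_force: 0.0
```

>>> {"fn": "send_rows", "kwargs": {
  "deltas": [
    [[-0.8,-0.379,-0.447],0],
    [[-0.8,-0.379,-0.447],0],
    [[-0.8,-0.379,-0.447],0],
    [[-0.8,-0.379,-0.447],0],
    [[-0.8,-0.379,-0.447],0]
  ]
}}

```text
clock: 12.43
tool_pos: [0.2565, -0.5067, 0.5037]
orientation: [179.2, -39.3, -84.1]
force: [1.4, 1.1, -0.1]
opening: 0.0875
gripper_force: 0.0
```

```bash
python3 go.py g.46,.115,.35 g.4549,.111,.12 g.4549,.111,.034
```

```text
clock 12.4333 grasp [ 0.2589 -0.5364  0.4673] press frame [ 0.2785 -0.3462  0.4373] ori [179.18 -39.34 -84.14] j [-30. -11. -31.  41. -52.  15.]
g.46,.115,.35 shares [-0.6996 -0.3276 -0.3886] mm 691.8
g.4549,.111,.12 shares [-0.1789  0.0036  0.2252] mm 230.1
g.4549,.111,.034 shares [-0.0681 -0.0012  0.0831] mm 86.0
```

>>> {"fn": "send_rows", "kwargs": {
  "deltas": [
    [[-0.7,-0.328,-0.389],0],
    [[-0.7,-0.328,-0.389],0],
    [[-0.7,-0.328,-0.389],0],
    [[-0.7,-0.328,-0.389],0],
    [[-0.7,-0.328,-0.389],0]
  ]
}}

```text
clock: 12.85
tool_pos: [0.3164, -0.3115, 0.4689]
orientation: [179.3, -39.3, -84.2]
force: [0.7, 0.0, 0.1]
opening: 0.088
gripper_force: 0.0
```

>>> {"fn": "send_rows", "kwargs": {
  "deltas": [
    [[-0.49,-0.23,-0.272],0],
    [[-0.49,-0.23,-0.272],0],
    [[-0.49,-0.23,-0.272],0],
    [[-0.49,-0.23,-0.272],0],
    [[-0.49,-0.23,-0.272],0]
  ]
}}

```text
clock: 13.27
tool_pos: [0.3777, -0.1147, 0.4335]
orientation: [179.3, -39.2, -84.1]
force: [2.4, -0.5, -0.1]
opening: 0.0874
gripper_force: 0.0
```

>>> {"fn": "send_rows", "kwargs": {
  "deltas": [
    [[-0.28,-0.131,-0.155],0],
    [[-0.28,-0.131,-0.155],0],
    [[-0.28,-0.131,-0.155],0],
    [[-0.28,-0.131,-0.155],0],
    [[-0.28,-0.131,-0.155],0]
  ]
}}

```text
clock: 13.68
tool_pos: [0.4385, 0.0816, 0.3978]
orientation: [179.2, -39.2, -84.0]
force: [1.1, 0.1, 0.3]
opening: 0.0879
gripper_force: 0.0
```

```bash
python3 go.py  g.4549,.111,.12 g.4549,.111,.034
```

```text
clock 13.6833 grasp [0.4409 0.052  0.3614] press frame [-0.2894 -0.1077  0.3314] ori [179.16 -39.22 -84.05] j [ 54.   3. -26.  25. -92. -54.]
g.4549,.111,.12 shares [-0.2462 -0.0278  0.1882] mm 248.9
g.4549,.111,.034 shares [-0.068  -0.0012  0.0833] mm 86.0
```

>>> {"fn": "send_rows", "kwargs": {
  "deltas": [
    [[-0.246,-0.028,0.188],0],
    [[-0.246,-0.028,0.188],0],
    [[-0.246,-0.028,0.188],0],
    [[-0.246,-0.028,0.188],0],
    [[-0.246,-0.028,0.188],0]
  ]
}}

```text
clock: 14.1
tool_pos: [0.4502, 0.1293, 0.1944]
orientation: [179.2, -39.2, -84.1]
force: [0.7, 1.8, -0.1]
opening: 0.088
gripper_force: 0.0
```

```bash
python3 go.py  g.4549,.111,.12 g.4549,.111,.034; python3 - <<'E'
from h import *
s=ctrl.snapshot('scene')
cv2.imwrite('pics/pre.png',cv2.resize(s['color'][100:350,140:400,::-1],(624,600),interpolation=cv2.INTER_CUBIC))
E
```

```text
clock 14.1 grasp [0.4526 0.0997 0.1579] press frame [-0.3357 -0.0914  0.1279] ori [179.17 -39.19 -84.09] j [ 56.  18. -38.  25. -69. -66.]
g.4549,.111,.12 shares [-0.0407 -0.0047  0.028 ] mm 39.7
g.4549,.111,.034 shares [-0.0679 -0.0012  0.0833] mm 86.0
```

View pics/pre.png

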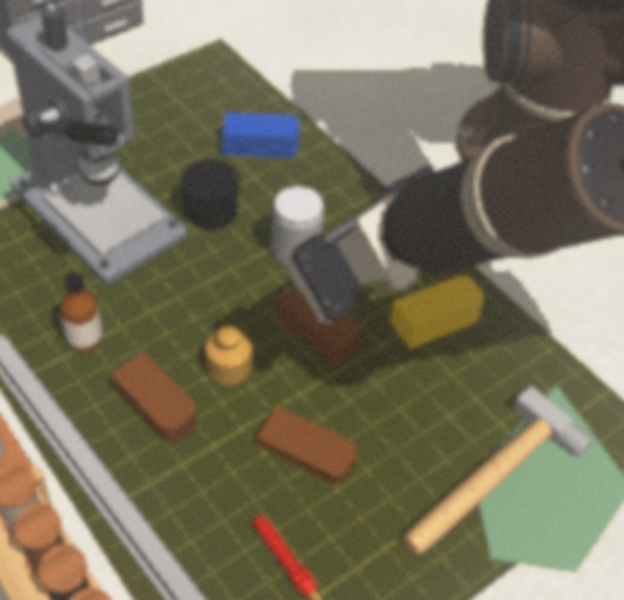

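The gripper, at (325,275) in the crop, hovers over the tall stack at (315,320). The yellow block sits beneath the forearm side at (435,310), and the way down looks clear.

>>> {"fn": "send_rows", "kwargs": {
  "deltas": [
    [[-0.041,-0.005,0.028],0],
    [[-0.041,-0.005,0.028],0],
    [[-0.061,-0.005,0.053],0],
    [[-0.081,-0.005,0.078],0],
    [[-0.081,-0.005,0.078],0]
  ]
}}

```text
clock: 14.57
tool_pos: [0.4515, 0.1384, 0.1051]
orientation: [178.9, -39.4, -84.0]
force: [-0.2, -0.5, -0.1]
opening: 0.088
gripper_force: 0.0
```

```bash
python3 go.py g.4549,.111,.034
```

```text
clock 14.5667 grasp [0.4537 0.1086 0.0688] press frame [-0.3445 -0.0894  0.0388] ori [178.92 -39.43 -83.97] j [ 56.  26. -41.  28. -59. -72.]
g.4549,.111,.034 shares [-0.0298 -0.0024  0.0317] mm 34.9
```

>>> {"fn": "send_rows", "kwargs": {
  "deltas": [
    [[-0.01,-0.002,0.01],0],
    [[-0.02,-0.002,0.021],0],
    [[-0.03,-0.002,0.032],0],
    [[-0.03,-0.002,0.032],0],
    [[-0.03,-0.002,0.032],0]
  ]
}}

```text
clock: 14.98
tool_pos: [0.4532, 0.142, 0.0713]
orientation: [179.1, -39.3, -84.0]
force: [-0.2, 0.5, 1.3]
opening: 0.0874
gripper_force: 0.0
```

```bash
python3 go.py g.4549,.111,.034
```

```text
clock 14.9833 grasp [0.4555 0.1123 0.035 ] press frame [-0.3479 -0.0872  0.005 ] ori [179.08 -39.32 -84.03] j [ 55.  29. -43.  29. -54. -75.]
g.4549,.111,.034 shares [0.0004 0.0009 0.0019] mm 1.7
```

>>> {"fn": "send_rows", "kwargs": {
  "deltas": [
    [[0,0,0],0],
    [[0,0,0],0],
    [[0,0,0],0],
    [[0,0,0],0],
    [[0,0,0],0]
  ],
  "gripper": 0.3
}}

```text
clock: 15.4
tool_pos: [0.4533, 0.1423, 0.0716]
orientation: [179.1, -39.3, -84.1]
force: [-0.2, -0.6, 0.1]
opening: 0.0601
gripper_force: 0.0
```

>>> {"fn": "send_rows", "kwargs": {
  "deltas": [
    [[0,0,0],0],
    [[0,0,0],0],
    [[0,0,0],0],
    [[0,0,0],0],
    [[0,0,0],0]
  ],
  "gripper": 0.3
}}

```text
clock: 15.82
tool_pos: [0.4533, 0.1422, 0.0714]
orientation: [179.1, -39.3, -84.1]
force: [-0.0, -0.1, 2.0]
opening: 0.046
gripper_force: 29.8
```

>>> {"fn": "send_rows", "kwargs": {
  "deltas": [
    [[0.03,0,-0.04],0],
    [[0.06,0,-0.08],0],
    [[0.09,0,-0.11],0],
    [[0.12,0,-0.145],0],
    [[0.12,0,-0.145],0]
  ]
}}

```text
clock: 16.23
tool_pos: [0.4566, 0.1431, 0.2272]
orientation: [179.6, -38.9, -84.3]
force: [1.4, 0.8, -2.0]
opening: 0.0459
gripper_force: 29.8
```

```bash
cat > e.py <<'E'
from go import *
import pickle
S=pickle.load(open('S0.pkl','rb'))
q=lambda w:(PR.T@(w-SEAT)).round(3)
print('dye top-view at z .115/.06/0',[q(ray(S['top'],(294.5,112),z)) for z in(.115,.06)])
T=ctrl.snapshot('top');C=ctrl.snapshot('scene')
for th in('dye_center','tin_center','jar_center'):
    r=[]
    for s in(T,C):
        b=ctrl.cut_out(s,th)
        if b: r.append(np.array(b[0]['xy'])*[512,384]); y,x=np.nonzero(b[0]['pixels']); print(th,b[0]['conf'],x.min(),x.max(),y.min(),y.max())
    if len(r)==2: print(th,q(tri(T,r[0],C,r[1])),tri(T,r[0],C,r[1]).round(3))
# where the jar/dye silhouettes should be
E
python3 e.py; python3 go.py p-.15,-.02,.14 p-.135,-.02,.038 p-.03,0,.038
```

```text
dye top-view at z .115/.06/0 [array([-0.154,  0.114,  0.085]), array([-0.148,  0.128,  0.03 ])]
dye_center 0.76 287 302 101 123
dye_center 0.61 166 181 214 246
dye_center [-0.146  0.135  0.006] [ 0.696 -0.067  0.036]
tin_center 0.78 273 298 213 237
tin_center 0.53 253 266 178 210
tin_center [-0.188 -0.155  0.007] [ 0.404 -0.053  0.037]
jar_center 0.57 316 348 190 219
jar_center 0.93 215 239 166 195
jar_center [-0.067 -0.113  0.007] [ 0.458 -0.17   0.037]
clock 16.6333 grasp [0.4571 0.1114 0.1845] press frame [-0.3469 -0.0857  0.1545] ori [178.99 -39.37 -83.98] j [ 56.  17. -34.  24. -73. -65.]
p-.15,-.02,.14 shares [ 0.1792 -0.0834  0.1691] mm 208.1
p-.135,-.02,.038 shares [-0.0664 -0.0018  0.1104] mm 103.1
p-.03,0,.038 shares [ 0.1016 -0.0255  0.0829] mm 106.9
```

```bash
python3 - <<'E'
from go import *
import pickle
S=pickle.load(open('S0.pkl','rb'));T,C=S['top'],S['scene']
q=lambda w:(PR.T@(w-SEAT)).round(3)
for a,b in [((319,109),(179.4,154.4)),((297,106),(187.5,157)),((341,110),(170,152))]:
    w=tri(T,a,C,b); print(q(w),w.round(3), (proj(T,[w])-a).round(1),(proj(C,[w])-b).round(1))
# model: shaft (xs,.072,zs); grip mid = shaft + .15*(-cos30, sin30)
from scipy.optimize import least_squares
def f(p):
    L=lambda s:SEAT+PR@np.array([p[0]-s*np.cos(np.pi/6),.072,p[1]+s*.5])
    W=np.array([L(.101),L(.199)])
    return np.r_[(proj(T,W)-[(341,110),(297,106)]).ravel(),(proj(C,W)-[(170,152),(187.5,157)]).ravel()]
o=least_squares(f,[.05,.15]);print('shaft x,z over bed',o.x.round(3),o.fun.round(1),'grip mid',o.x[0]-.13,o.x[1]+.075)
E
```

```text
[-0.125  0.071  0.253] [ 0.635 -0.094  0.283] [[-0.6  0.8]] [[-0.6 -0.2]]
[-0.17   0.075  0.277] [ 0.634 -0.049  0.307] [[-0.4  0.5]] [[-0.4 -0.1]]
[-0.077  0.07   0.228] [ 0.639 -0.142  0.258] [[-0.7  0.9]] [[-0.7 -0.2]]
shaft x,z over bed [0.006 0.179] [-2.7  0.1  1.9  1.8 -0.4  0.5 -0.4 -1.8] grip mid -0.12394674093401449 0.25368117223768355
```

>>> {"fn": "send_rows", "kwargs": {
  "deltas": [
    [[0.179,-0.083,0.169],0],
    [[0.179,-0.083,0.169],0],
    [[0.179,-0.083,0.169],0],
    [[0.179,-0.083,0.169],0],
    [[0.179,-0.083,0.169],0]
  ]
}}

```text
clock: 17.05
tool_pos: [0.5397, -0.0495, 0.2061]
orientation: [179.0, -39.3, -83.9]
force: [1.8, 0.6, -2.5]
opening: 0.0457
gripper_force: 29.8
```

```bash
python3 go.py p-.14,-.02,.045 p-.035,0,.039; python3 - <<'E'
from h import *
s=ctrl.snapshot('top')
cv2.imwrite('pics/mid.png',cv2.resize(s['color'][80:240,200:400,::-1],(750,600),interpolation=cv2.INTER_CUBIC))
E
```

```text
clock 17.05 grasp [ 0.542  -0.0792  0.1697] press frame [-0.1489 -0.0198  0.1397] ori [178.98 -39.3  -83.9 ] j [ 31.  17. -41.  41. -60. -56.]
p-.14,-.02,.045 shares [-0.0664 -0.0015  0.0987] mm 95.1
p-.035,0,.039 shares [ 0.097  -0.0255  0.0886] mm 107.1
```

View pics/mid.png

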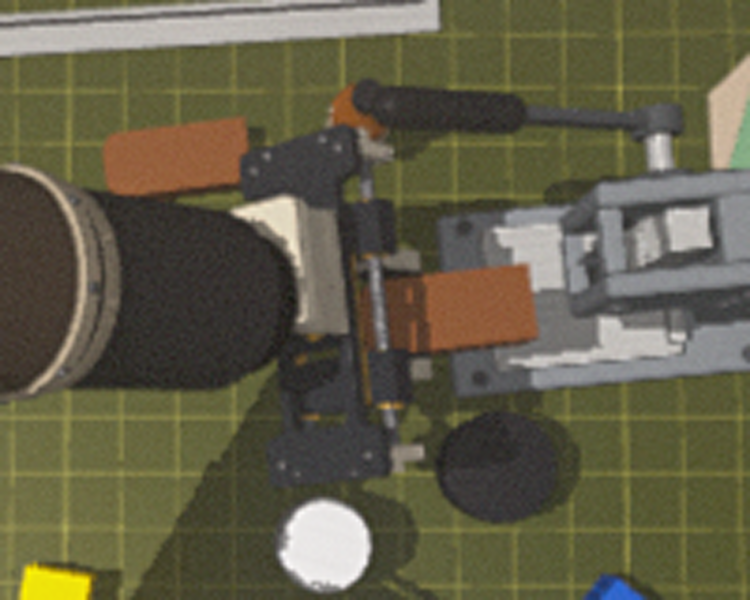

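The stack is held square and level; its flat end is at crop (527,265)–(540,338), just ahead of the bed. Jar and dye bottle are untouched.

```bash
python3 - <<'E'
from go import *
T=ctrl.snapshot('top')
f=lambda x,y,z=.1757:PR.T@(ray(T,(200+x/3.75-.4,80+y/3.75-.4),z)-SEAT)
a,b=f(527,265),f(540,338); print(a.round(4),b.round(4),np.linalg.norm(a-b)); l=f(425,276)-0*a; print('side yaw rel press',np.degrees(np.arctan2(*((a-l)[[1,0]])))); print('grasp',(PR.T@(G-SEAT)).round(4))
E
```

```text
[-0.0682  0.0016  0.1457] [-0.0653 -0.0426  0.1457] 0.04437550949332653
side yaw rel press 0.5886374306690867
grasp [-0.1428 -0.0211  0.1389]
```

>>> {"fn": "send_rows", "kwargs": {
  "deltas": [
    [[-0.014,0,0.02],0],
    [[-0.028,0,0.04],0],
    [[-0.042,0,0.06],0],
    [[-0.055,0,0.08],0],
    [[-0.066,-0.001,0.098],0]
  ]
}}

```text
clock: 17.57
tool_pos: [0.5394, -0.0567, 0.111]
orientation: [179.0, -39.3, -83.9]
force: [0.4, -0.0, -1.6]
opening: 0.0457
gripper_force: 29.8
```

```bash
python3 go.py p-.06,-.02,.039 p-.04,0,.038
```

```text
clock 17.5667 grasp [ 0.5417 -0.0863  0.0747] press frame [-0.1419 -0.0209  0.0447] ori [178.96 -39.29 -83.94] j [ 28.  24. -48.  50. -49. -67.]
p-.06,-.02,.039 shares [ 0.0747 -0.0015  0.0703] mm 82.1
p-.04,0,.038 shares [ 0.0187 -0.0251  0.0165] mm 28.3
```

>>> {"fn": "send_rows", "kwargs": {
  "deltas": [
    [[0.018,0,0.017],0.005],
    [[0.037,0,0.035],0.005],
    [[0.056,-0.001,0.053],0.005],
    [[0.075,-0.001,0.071],0.005],
    [[0.075,-0.001,0.071],0.005]
  ]
}}

```text
clock: 17.98
tool_pos: [0.5469, -0.1415, 0.1056]
orientation: [179.2, -39.3, -84.7]
force: [0.1, -0.4, -2.6]
opening: 0.0463
gripper_force: 29.8
```

```bash
python3 go.py p-.045,0,.0375 p-.035,0,.0375
```

```text
clock 17.9833 grasp [ 0.5491 -0.1712  0.0693] press frame [-0.0567 -0.0218  0.0393] ori [179.24 -39.32 -84.66] j [ 16.  24. -51.  62. -45. -67.]
p-.045,0,.0375 shares [ 0.0098 -0.0275  0.0105] mm 24.8
p-.035,0,.0375 shares [ 0.0097 -0.0002  0.0079] mm 10.0
```

>>> {"fn": "send_rows", "kwargs": {
  "deltas": [
    [[0.005,-0.013,0.005],0],
    [[0.01,-0.0275,0.0105],0],
    [[0.0145,-0.0275,0.0145],0],
    [[0.0145,-0.0275,0.0145],0],
    [[0.0145,-0.0275,0.0145],0]
  ]
}}

```text
clock: 18.4
tool_pos: [0.5719, -0.1528, 0.1047]
orientation: [179.4, -39.3, -84.6]
force: [0.5, 0.6, -1.9]
opening: 0.046
gripper_force: 29.8
```

```bash
python3 go.py p-.035,0,.0365 p-.030,0,.0365; python3 - <<'E'
from h import *
s=ctrl.snapshot('scene');t=ctrl.snapshot('top')
a=cv2.resize(s['color'][110:210,150:250,::-1],(400,400),interpolation=cv2.INTER_CUBIC)
b=cv2.resize(t['color'][105:205,300:400,::-1],(400,400),interpolation=cv2.INTER_CUBIC)
cv2.imwrite('pics/in.png',np.hstack([a,b]))
E
```

```text
clock 18.4 grasp [ 0.5743 -0.1825  0.0683] press frame [-0.043   0.0022  0.0383] ori [179.44 -39.28 -84.6 ] j [ 13.  25. -48.  64. -44. -66.]
p-.035,0,.0365 shares [0.0063 0.0026 0.0082] mm 8.5
p-.030,0,.0365 shares [ 0.0048 -0.0001  0.004 ] mm 5.0
```

View pics/in.png

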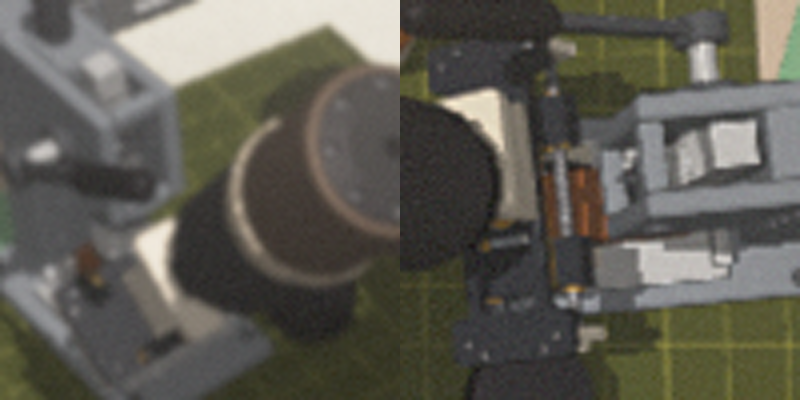

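The stack is entering the throat under the head; its lower edge is at about (600,238) in the right crop, and nothing is fouled. Next I creep to the stop and watch the force.

>>> {"fn": "send_rows", "kwargs": {
  "deltas": [
    [[0.002,0.002,0.002],0],
    [[0.004,0.0026,0.005],0],
    [[0.0063,0.0026,0.0082],0],
    [[0.0085,0.0026,0.01],0],
    [[0.0085,0.0026,0.01],0]
  ]
}}

```text
clock: 18.92
tool_pos: [0.5704, -0.164, 0.1034]
orientation: [179.5, -39.3, -84.7]
force: [-0.4, -1.0, -1.5]
opening: 0.046
gripper_force: 29.8
```

```bash
python3 go.py p-.030,0,.0365 p-.025,0,.0365; python3 - <<'E'
from go import *
T=ctrl.snapshot('top'); print(PR.T@(ray(T,(349.6,164.1),.075)-SEAT))
E
```

```text
clock 18.9167 grasp [ 0.5728 -0.1937  0.067 ] press frame [-0.032  -0.0004  0.037 ] ori [179.49 -39.28 -84.67] j [ 12.  25. -49.  65. -44. -66.]
p-.030,0,.0365 shares [ 0.0016 -0.0005  0.0021] mm 2.1
p-.025,0,.0365 shares [ 0.0048 -0.0001  0.004 ] mm 5.0
[-0.02633696 -0.02114404  0.045     ]
```

>>> {"fn": "send_rows", "kwargs": {
  "deltas": [
    [[0.0016,0,0.0018],0],
    [[0.0026,0,0.0026],0],
    [[0.0036,0,0.0034],0],
    [[0.0045,0,0.0042],0],
    [[0.0045,0,0.0042],0]
  ]
}}

```text
clock: 19.38
tool_pos: [0.5718, -0.167, 0.1031]
orientation: [179.6, -39.2, -84.6]
force: [-2.9, 10.1, 2.4]
opening: 0.0459
gripper_force: 29.9
```

>>> {"fn": "send_rows", "kwargs": {
  "deltas": [
    [[0.001,0,0.0008],0],
    [[0.002,0,0.0016],0],
    [[0.003,0,0.0024],0],
    [[0.003,0,0.0024],0],
    [[0.003,0,0.0024],0]
  ]
}}

```text
clock: 19.8
tool_pos: [0.5726, -0.1677, 0.1029]
orientation: [179.7, -39.0, -84.4]
force: [-10.9, 26.7, 8.1]
opening: 0.0457
gripper_force: 30.0
```

```bash
python3 go.py
```

```text
clock 19.8 grasp [ 0.5753 -0.1972  0.0664] press frame [-0.0283  0.0017  0.0364] ori [179.69 -39.03 -84.39] j [ 11.  25. -49.  67. -43. -66.]
```

>>> {"fn": "send_rows", "kwargs": {
  "deltas": [
    [[-0.0008,0.001,0.0003],0],
    [[-0.0012,0.0018,0.0006],0],
    [[-0.0012,0.0018,0.001],0],
    [[-0.001,0.0018,0.0012],0],
    [[-0.001,0.0018,0.0012],0]
  ]
}}

```text
clock: 20.22
tool_pos: [0.5723, -0.1676, 0.1024]
orientation: [179.8, -39.1, -84.4]
force: [-6.8, 26.1, 10.3]
opening: 0.0458
gripper_force: 30.0
```

```bash
python3 go.py p-.0283,0,.0355
```

```text
clock 20.2167 grasp [ 0.5751 -0.1971  0.0659] press frame [-0.0284  0.0015  0.0359] ori [179.8  -39.06 -84.41] j [ 11.  25. -49.  67. -43. -67.]
p-.0283,0,.0355 shares [-0.0002  0.0019  0.0005] mm 1.6
```

>>> {"fn": "send_rows", "kwargs": {
  "deltas": [
    [[-0.004,0,-0.0032],0],
    [[-0.004,0.002,-0.0032],0],
    [[-0.004,0.002,-0.0032],0],
    [[-0.004,0.002,-0.0032],0],
    [[-0.004,0.002,-0.0032],0]
  ]
}}

```text
clock: 20.63
tool_pos: [0.5681, -0.1675, 0.1019]
orientation: [179.5, -39.3, -84.6]
force: [-2.4, 8.4, 4.4]
opening: 0.0455
gripper_force: 30.0
```

```bash
python3 go.py p-.0275,0,.0355
```

```text
clock 20.6333 grasp [ 0.5704 -0.1971  0.0656] press frame [-0.0288 -0.0031  0.0356] ori [179.52 -39.27 -84.63] j [ 11.  25. -50.  66. -43. -67.]
p-.0275,0,.0355 shares [ 0.0012 -0.0038  0.001 ] mm 3.3
```

>>> {"fn": "send_rows", "kwargs": {
  "deltas": [
    [[-0.001,-0.0015,-0.0008],0],
    [[-0.001,-0.003,-0.0008],0],
    [[-0.001,-0.0032,-0.0008],0],
    [[0,-0.0032,0],0],
    [[0.0003,-0.0032,0.0002],0]
  ]
}}

```text
clock: 21.05
tool_pos: [0.5693, -0.1674, 0.1015]
orientation: [179.4, -39.3, -84.6]
force: [-13.1, 17.6, 12.0]
opening: 0.0455
gripper_force: 30.0
```

```bash
python3 go.py p-.0275,0,.0355
```

```text
clock 21.05 grasp [ 0.5716 -0.197   0.0652] press frame [-0.0288 -0.0019  0.0352] ori [179.42 -39.26 -84.6 ] j [ 11.  25. -49.  66. -43. -67.]
p-.0275,0,.0355 shares [ 0.0015 -0.0024  0.0007] mm 2.3
```

>>> {"fn": "send_rows", "kwargs": {
  "deltas": [
    [[-0.001,-0.0005,-0.003],0],
    [[-0.001,-0.0015,-0.003],0],
    [[-0.001,-0.0015,-0.003],0],
    [[0.001,-0.0015,-0.001],0],
    [[0.0018,-0.0015,-0.0002],0]
  ]
}}

```text
clock: 21.47
tool_pos: [0.5722, -0.1675, 0.1022]
orientation: [179.5, -39.1, -84.5]
force: [-11.2, 22.7, 6.5]
opening: 0.0461
gripper_force: 30.0
```

```bash
python3 go.py p-.0275,0,.0355
```

```text
clock 21.4667 grasp [ 0.5746 -0.197   0.0657] press frame [-0.0285  0.0011  0.0357] ori [179.53 -39.14 -84.54] j [ 11.  25. -49.  66. -43. -66.]
p-.0275,0,.0355 shares [0.0008 0.0013 0.001 ] mm 1.5
```

>>> {"fn": "send_rows", "kwargs": {
  "deltas": [
    [[-0.003,0.001,-0.0024],0],
    [[-0.003,0.002,-0.0024],0],
    [[-0.003,0.002,-0.0024],0],
    [[-0.0015,0.002,-0.0012],0],
    [[-0.001,0.002,-0.0008],0]
  ]
}}

```text
clock: 21.88
tool_pos: [0.57, -0.1674, 0.1025]
orientation: [179.5, -39.2, -84.6]
force: [-6.4, 12.3, 3.3]
opening: 0.0461
gripper_force: 30.0
```

```bash
python3 go.py p-.0275,0,.0355
```

```text
clock 21.8833 grasp [ 0.5723 -0.1971  0.0661] press frame [-0.0287 -0.0012  0.0361] ori [179.48 -39.23 -84.6 ] j [ 11.  25. -49.  66. -43. -66.]
p-.0275,0,.0355 shares [ 0.0007 -0.0015  0.0015] mm 1.8
```

>>> {"fn": "send_rows", "kwargs": {
  "deltas": [
    [[0,-0.0005,0.001],0],
    [[0,-0.0005,0.0015],0],
    [[0,-0.0005,0.0015],0],
    [[0,-0.0005,0.0015],0],
    [[0,-0.0005,0.0015],0]
  ]
}}

```text
clock: 22.3
tool_pos: [0.5704, -0.1674, 0.1018]
orientation: [179.5, -39.2, -84.5]
force: [-8.0, 14.1, 5.7]
opening: 0.0454
gripper_force: 30.0
```

>>> {"fn": "send_rows", "kwargs": {
  "deltas": [
    [[0,0,0],0],
    [[0,0,0],0],
    [[0,0,0],0],
    [[0,0,0],0],
    [[0,0,0],0]
  ],
  "gripper": 0.8
}}

```text
clock: 22.72
tool_pos: [0.5706, -0.1687, 0.1019]
orientation: [179.5, -39.3, -84.7]
force: [-0.6, -0.2, 0.1]
opening: 0.0692
gripper_force: 0.0
```

```bash
python3 go.py p-.06,-.0,.045 p-.1,-.01,.06 p-.16,-.02,.15
```

```text
clock 22.7167 grasp [ 0.5729 -0.1983  0.0655] press frame [-0.0274 -0.0007  0.0355] ori [179.49 -39.29 -84.67] j [ 11.  25. -49.  66. -43. -66.]
p-.06,-.0,.045 shares [-0.0241 -0.0004 -0.035 ] mm 34.0
p-.1,-.01,.06 shares [-0.0268  0.0131 -0.046 ] mm 43.9
p-.16,-.02,.15 shares [ 0.0132  0.014  -0.1344] mm 108.6
```

>>> {"fn": "send_rows", "kwargs": {
  "deltas": [
    [[-0.012,0,-0.018],0],
    [[-0.024,0,-0.035],0],
    [[-0.036,0.006,-0.058],0],
    [[-0.051,0.013,-0.081],0],
    [[-0.051,0.013,-0.081],0]
  ]
}}

```text
clock: 23.13
tool_pos: [0.5545, -0.0943, 0.1273]
orientation: [179.6, -39.2, -84.6]
force: [1.0, 0.2, -0.2]
opening: 0.0702
gripper_force: 0.0
```

```bash
python3 go.py p-.14,-.02,.065 p-.15,-.03,.15; python3 - <<'E'
from h import *
s=ctrl.snapshot('scene');t=ctrl.snapshot('top')
a=cv2.resize(s['color'][110:210,150:250,::-1],(400,400),interpolation=cv2.INTER_CUBIC)
b=cv2.resize(t['color'][105:205,300:400,::-1],(400,400),interpolation=cv2.INTER_CUBIC)
cv2.imwrite('pics/rel.png',np.hstack([a,b]))
E
```

```text
clock 23.1333 grasp [ 0.557  -0.1239  0.0909] press frame [-0.103  -0.0093  0.0609] ori [179.62 -39.25 -84.57] j [ 23.  23. -47.  53. -49. -64.]
p-.14,-.02,.065 shares [-0.0326  0.0138 -0.0331] mm 38.8
p-.15,-.03,.15 shares [ 0.0576  0.0131 -0.0901] mm 86.2
```

View pics/rel.png

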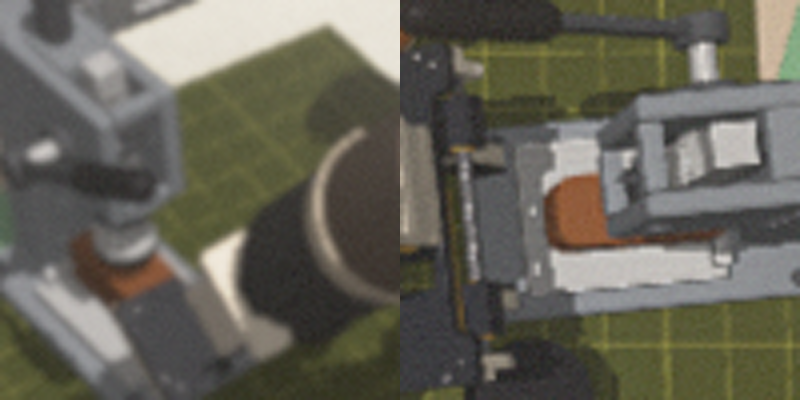

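The stack lies on the bed under the pad. In the right crop its front end is at x≈547 and its edges at y≈176 and 249.

```bash
python3 - <<'E'
from go import *
import pickle
T=pickle.load(open('S0.pkl','rb'))['top']
f=lambda x,y,z:(PR.T@(ray(T,(300+x/4-.4,105+y/4-.4),z)-SEAT)).round(4)
print('front',f(147,213,.07),'edges',f(190,174,.07),f(190,249,.07),'bed edges',f(150,139,.03),f(150,293,.03))
E
```

```text
front [-0.0563 -0.0017  0.04  ] edges [-0.0269  0.0203  0.04  ] [-0.0321 -0.0269  0.04  ] bed edges [-0.0407  0.0517  0.    ] [-0.0517 -0.0494  0.    ]
```

>>> {"fn": "send_rows", "kwargs": {
  "deltas": [
    [[-0.015,0.01,-0.02],0],
    [[-0.032,0.014,-0.033],0],
    [[-0.01,0.018,-0.065],0],
    [[0.015,0.022,-0.1],0],
    [[0.025,0.027,-0.123],0]
  ],
  "gripper": 0
}}

```text
clock: 23.65
tool_pos: [0.5291, -0.0526, 0.2173]
orientation: [179.5, -39.3, -84.7]
force: [1.7, 0.4, 0.1]
opening: 0.0426
gripper_force: 0.0
```

```bash
python3 go.py
```

```text
clock 23.65 grasp [ 0.5314 -0.0823  0.1809] press frame [-0.1469 -0.0307  0.1509] ori [179.51 -39.27 -84.7 ] j [ 32.  15. -42.  40. -61. -55.]
```

```bash
python3 - <<'E'
from go import *
from scipy.ndimage import map_coordinates as mc
T=ctrl.snapshot('top');C=ctrl.snapshot('scene')
def prof(s,pts):
    uv=proj(s,SEAT+pts@PR.T); im=s['color'].astype(float)
    return np.array([mc(im[...,k],[uv[:,1],uv[:,0]],order=1) for k in range(3)]).T
def edges(v,t):
    d=np.gradient(cv2.GaussianBlur(v.reshape(-1,1).astype(np.float32),(1,9),1.5).ravel()); i=np.argsort(d); return t[d.argmin()].round(4),t[d.argmax()].round(4),round(d.min(),1),round(d.max(),1)
t=np.arange(-.075,.075,.0005)
for n,s in(('top',T),('scene',C)):
    for x in(-.038,-.034,-.03,-.026):
        p=prof(s,np.c_[t*0+x,t,t*0+.04]); v=p[:,0]-p[:,2]   # brownness
        print(n,x,'stack y edges',edges(v,t))
    for y in(-.008,0,.008):
        tx=np.arange(-.075,-.028,.0005); p=prof(s,np.c_[tx,tx*0+y,tx*0+.04]); print(n,'front x',y,edges(p[:,0]-p[:,2],tx))
    for x in(-.06,-.057):
        p=prof(s,np.c_[t*0+x,t,t*0]).sum(1); print(n,'bed y edges',edges(p,t))
    for y in(-.035,.035):
        tx=np.arange(-.09,-.045,.0005); p=prof(s,np.c_[tx,tx*0+y,tx*0]).sum(1); print(n,'bed front',y,edges(p,tx))
E
```

```text
top -0.038 stack y edges (np.float64(0.02), np.float64(-0.025), np.float32(-10.5), np.float32(6.9))
top -0.034 stack y edges (np.float64(0.02), np.float64(-0.025), np.float32(-10.0), np.float32(7.2))
top -0.03 stack y edges (np.float64(0.02), np.float64(-0.0245), np.float32(-8.0), np.float32(7.7))
top -0.026 stack y edges (np.float64(0.0215), np.float64(-0.0245), np.float32(-7.6), np.float32(7.3))
top front x -0.008 (np.float64(-0.0295), np.float64(-0.0515), np.float32(-0.5), np.float32(4.8))
top front x 0 (np.float64(-0.0705), np.float64(-0.053), np.float32(-0.5), np.float32(5.6))
top front x 0.008 (np.float64(-0.032), np.float64(-0.052), np.float32(-0.9), np.float32(5.9))
top bed y edges (np.float64(0.0505), np.float64(-0.0505), np.float32(-7.4), np.float32(25.4))
top bed y edges (np.float64(-0.011), np.float64(-0.0505), np.float32(-19.9), np.float32(36.6))
top bed front -0.035 (np.float64(-0.054), np.float64(-0.047), np.float32(-5.6), np.float32(23.0))
top bed front 0.035 (np.float64(-0.0545), np.float64(-0.047), np.float32(-12.6), np.float32(19.7))
scene -0.038 stack y edges (np.
[... 351 characters left out ...]
t32(-2.5), np.float32(3.3))
scene front x -0.008 (np.float64(-0.04), np.float64(-0.058), np.float32(-0.3), np.float32(2.1))
scene front x 0 (np.float64(-0.036), np.float64(-0.054), np.float32(-0.3), np.float32(1.7))
scene front x 0.008 (np.float64(-0.037), np.float64(-0.0545), np.float32(-0.2), np.float32(1.9))
scene bed y edges (np.float64(-0.0085), np.float64(-0.0355), np.float32(-3.8), np.float32(8.8))
scene bed y edges (np.float64(-0.01), np.float64(-0.037), np.float32(-6.3), np.float32(9.9))
scene bed front -0.035 (np.float64(-0.0755), np.float64(-0.05), np.float32(-1.6), np.float32(6.3))
scene bed front 0.035 (np.float64(-0.088), np.float64(-0.0475), np.float32(-0.7), np.float32(10.7))
```

```bash
python3 go.py p-.12,-.015,.06 p-.085,-.0005,.028 p-.072,-.0005,.028
```

```text
clock 23.75 grasp [ 0.5325 -0.0813  0.1816] press frame [-0.1478 -0.0295  0.1516] ori [179.85 -39.18 -84.87] j [ 32.  15. -42.  40. -60. -56.]
p-.12,-.015,.06 shares [-0.0456 -0.0187  0.1106] mm 96.8
p-.085,-.0005,.028 shares [ 0.0085 -0.0186  0.0585] mm 49.6
p-.072,-.0005,.028 shares [ 0.0126 -0.0002  0.0103] mm 13.0
```

>>> {"fn": "send_rows", "kwargs": {
  "deltas": [
    [[-0.02,-0.007,0.04],0],
    [[-0.04,-0.015,0.08],0],
    [[-0.046,-0.019,0.111],0],
    [[-0.041,-0.028,0.14],0],
    [[-0.037,-0.037,0.169],0]
  ]
}}

```text
clock: 24.17
tool_pos: [0.5623, -0.1133, 0.0892]
orientation: [179.2, -39.3, -84.5]
force: [1.0, -0.1, 0.5]
opening: 0.0027
gripper_force: 0.0
```

```bash
python3 go.py p-.085,-.0005,.028 p-.072,-.0005,.028 p-.068,-.0005,.028
```

```text
clock 24.1667 grasp [ 0.5645 -0.143   0.0528] press frame [-0.0833 -0.0036  0.0228] ori [179.25 -39.26 -84.5 ] j [ 18.  26. -49.  61. -45. -69.]
p-.085,-.0005,.028 shares [ 0.0024 -0.0038 -0.0065] mm 6.3
p-.072,-.0005,.028 shares [ 0.0126 -0.0002  0.0103] mm 13.0
p-.068,-.0005,.028 shares [ 0.0039 -0.0001  0.0032] mm 4.0
```

>>> {"fn": "send_rows", "kwargs": {
  "deltas": [
    [[0.003,-0.002,-0.006],0],
    [[0.006,-0.004,-0.003],0],
    [[0.011,-0.004,0],0],
    [[0.015,-0.004,0.004],0],
    [[0.015,-0.004,0.004],0]
  ]
}}

```text
clock: 24.58
tool_pos: [0.5672, -0.1234, 0.0971]
orientation: [179.5, -39.3, -84.7]
force: [0.3, -0.8, -0.7]
opening: 0.0005
gripper_force: 0.0
```

>>> {"fn": "send_rows", "kwargs": {
  "deltas": [
    [[0.001,0,0.0008],0],
    [[0.002,0,0.0016],0],
    [[0.003,0,0.0024],0],
    [[0.0039,0,0.0032],0],
    [[0.0039,0,0.0032],0]
  ]
}}

```text
clock: 25.0
tool_pos: [0.568, -0.1261, 0.0969]
orientation: [179.6, -39.2, -84.6]
force: [-3.9, 7.6, 3.6]
opening: 0.0004
gripper_force: 3.8
```

```bash
python3 go.py
```

```text
clock 25.0 grasp [ 0.5704 -0.1558  0.0605] press frame [-0.07    0.001   0.0305] ori [179.55 -39.22 -84.58] j [ 17.  26. -49.  62. -45. -68.]
```

>>> {"fn": "send_rows", "kwargs": {
  "deltas": [
    [[0.001,0.001,0.0008],0],
    [[0.002,0.001,0.0016],0],
    [[0.0025,0.001,0.002],0],
    [[0.0025,0.001,0.002],0],
    [[0.0025,0.001,0.002],0]
  ]
}}

```text
clock: 25.42
tool_pos: [0.568, -0.1268, 0.097]
orientation: [179.7, -39.1, -84.5]
force: [-10.1, 21.2, 9.6]
opening: 0.0003
gripper_force: 10.7
```

```bash
python3 go.py p-.085,-.002,.03 p-.15,-.03,.15
```

```text
clock 25.4167 grasp [ 0.5706 -0.1564  0.0605] press frame [-0.0694  0.0011  0.0305] ori [179.66 -39.1  -84.47] j [ 17.  26. -49.  62. -44. -68.]
p-.085,-.002,.03 shares [-0.0155  0.0039 -0.0118] mm 15.9
p-.15,-.03,.15 shares [ 0.0316  0.0361 -0.1674] mm 139.3
```

The stack is home: stiff contact at the front end, at -50 mm. Now I retreat and read the pad's starting height from the first pictures.

>>> {"fn": "send_rows", "kwargs": {
  "deltas": [
    [[-0.016,0.004,-0.012],0],
    [[-0.02,0.01,-0.05],0],
    [[-0.015,0.02,-0.1],0],
    [[0,0.03,-0.14],0],
    [[0.016,0.04,-0.18],0]
  ]
}}

```text
clock: 25.83
tool_pos: [0.5281, -0.05, 0.2174]
orientation: [179.4, -39.2, -84.5]
force: [0.9, 0.9, -0.7]
opening: 0.0002
gripper_force: 0.0
```

```bash
cat > pad.py <<'E'
from go import *
import pickle
from scipy.ndimage import map_coordinates as mc
def pad(s):
    a=np.linspace(0,2*np.pi,60); im=s['color'].astype(float)
    for h in(.084,.0765,.0685,.0605,.0525,.0445,.040):
        W=lambda z:proj(s,SEAT+np.c_[.024*np.cos(a),.024*np.sin(a),a*0+z]@PR.T)
        lo=W(h); c=lo.mean(0); i=lo[:,1].argmax(); print(h,'lower rim lowest px',lo[i].round(1),'left',lo[lo[:,0].argmin()].round(1),'right',lo[lo[:,0].argmax()].round(1))
    u=lo[i][0]
    for r in range(155,188): print(r,im[r,int(u)-8:int(u)+12:2].mean(1).astype(int) if 0 else im[r,[round(u)-6,round(u)-3,round(u),round(u)+3,round(u)+6]].astype(int).tolist())
if __name__=='__main__': pad(pickle.load(open('S0.pkl','rb'))['scene'])
E
python3 pad.py; python3 go.py p-.17,.02,.30 p-.135,.072,.31 p-.1242,.072,.285
```

```text
0.084 lower rim lowest px [179.7 170.5] left [172.3 165.4] right [188.4 164.7]
0.0765 lower rim lowest px [179.9 172.4] left [172.5 167.3] right [188.7 166.6]
0.0685 lower rim lowest px [180.2 174.3] left [172.9 169.2] right [188.9 168.5]
0.0605 lower rim lowest px [180.5 176.2] left [173.2 171.1] right [189.1 170.4]
0.0525 lower rim lowest px [180.8 178.1] left [173.5 173. ] right [189.4 172.3]
0.0445 lower rim lowest px [181. 180.] left [173.8 174.9] right [189.6 174.2]
0.04 lower rim lowest px [181.2 181. ] left [173.9 176. ] right [189.7 175.3]
155 [[49, 47, 44], [46, 44, 44], [52, 49, 49], [65, 63, 63], [61, 58, 58]]
156 [[50, 49, 48], [50, 47, 48], [53, 53, 52], [61, 59, 61], [60, 59, 56]]
157 [[46, 47, 46], [50, 44, 45], [54, 52, 49], [57, 55, 53], [63, 62, 61]]
158 [[50, 51, 48], [48, 45, 46], [52, 52, 49], [54, 54, 52], [62, 62, 62]]
159 [[65, 63, 61], [63, 63, 63], [59, 58, 58], [57, 57, 56], [71, 69, 72]]
160 [[74, 74, 75], [84, 85, 85], [78, 80, 78], [73, 72, 73], [89, 89, 90]]
161 [[80, 81, 80], [100, 101, 103], [100, 102, 103], [94, 94, 95], [102, 104, 103]]
162 [[78, 7
[... 1842 characters left out ...]
 180], [192, 188, 183]]
184 [[118, 116, 114], [125, 123, 122], [146, 144, 141], [191, 187, 184], [190, 189, 185]]
185 [[150, 146, 145], [151, 149, 145], [178, 174, 172], [192, 190, 187], [193, 188, 186]]
186 [[178, 175, 173], [177, 175, 171], [188, 185, 182], [192, 192, 189], [194, 191, 188]]
187 [[193, 187, 185], [189, 188, 185], [191, 189, 186], [192, 187, 186], [193, 189, 187]]
clock 25.8333 grasp [ 0.5305 -0.0797  0.181 ] press frame [-0.1496 -0.0314  0.151 ] ori [179.36 -39.25 -84.47] j [ 32.  15. -42.  40. -61. -55.]
p-.17,.02,.30 shares [ 0.098  -0.0624 -0.1611] mm 158.9
p-.135,.072,.31 shares [ 0.0417 -0.0653  0.0172] mm 63.5
p-.1242,.072,.285 shares [-0.0093 -0.0004  0.0327] mm 27.2
```

>>> {"fn": "send_rows", "kwargs": {
  "deltas": [
    [[0.02,-0.01,-0.05],0],
    [[0.05,-0.03,-0.09],0],
    [[0.08,-0.045,-0.14],0],
    [[0.11,-0.06,-0.18],0],
    [[0.13,-0.075,-0.2],0]
  ]
}}

```text
clock: 26.25
tool_pos: [0.5882, -0.0245, 0.4095]
orientation: [179.7, -39.2, -84.7]
force: [0.8, 0.1, -0.3]
opening: 0.0002
gripper_force: 0.0
```

```bash
python3 go.py p-.13,.072,.32 p-.1242,.072,.289
```

```text
clock 26.25 grasp [ 0.5907 -0.0541  0.3731] press frame [-0.1692  0.0311  0.3431] ori [179.67 -39.21 -84.67] j [ 32.  11. -18.  35. -82. -39.]
p-.13,.072,.32 shares [ 0.0195 -0.0517  0.0528] mm 61.2
p-.1242,.072,.289 shares [-0.0189 -0.0002  0.0346] mm 31.5
```

>>> {"fn": "send_rows", "kwargs": {
  "deltas": [
    [[0.008,-0.02,0.02],0],
    [[0.0195,-0.0517,0.053],0],
    [[0.0195,-0.0517,0.053],0],
    [[0.01,-0.0517,0.07],0],
    [[0.001,-0.0517,0.087],0]
  ]
}}

```text
clock: 26.67
tool_pos: [0.6331, -0.0667, 0.3517]
orientation: [179.5, -39.3, -84.7]
force: [-0.3, 0.4, -0.9]
opening: 0.0006
gripper_force: 0.0
```

```bash
python3 go.py p-.1242,.072,.285 p-.1242,.072,.2833 p-.1487,.072,.2191; python3 - <<'E'
from h import *
s=ctrl.snapshot('scene');t=ctrl.snapshot('top')
a=cv2.resize(s['color'][100:200,130:230,::-1],(400,400),interpolation=cv2.INTER_CUBIC)
b=cv2.resize(t['color'][75:175,280:380,::-1],(400,400),interpolation=cv2.INTER_CUBIC)
cv2.imwrite('pics/lev.png',np.hstack([a,b]))
E
```

```text
clock 26.6667 grasp [ 0.6354 -0.0963  0.3153] press frame [-0.1228  0.0715  0.2853] ori [179.52 -39.26 -84.7 ] j [ 26.  16. -20.  38. -74. -38.]
p-.1242,.072,.285 shares [-0.0016 -0.0006 -0.0008] mm 1.5
p-.1242,.072,.2833 shares [-0.0013 -0.      0.0016] mm 1.7
p-.1487,.072,.2191 shares [-0.0745 -0.0002  0.0428] mm 68.7
```

View pics/lev.png

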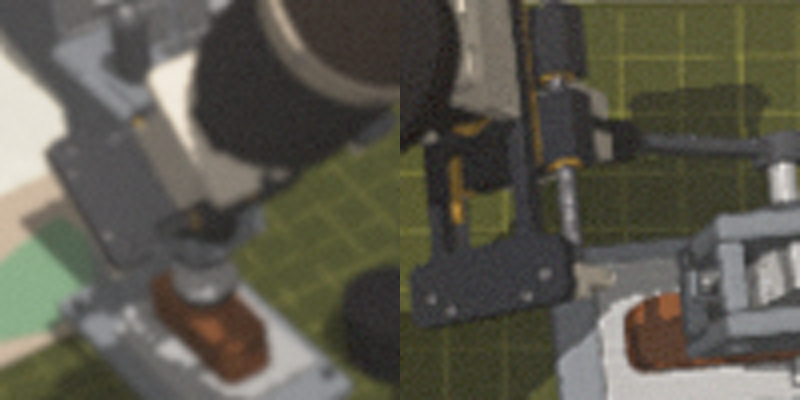

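Left crop: the stack is on the bed with the pad above it at (205,280). Right crop: the closed fingertips are over the lever grip at about (600,130). Stroke 1.

>>> {"fn": "send_rows", "kwargs": {
  "deltas": [
    [[-0.02,0,0.011],0],
    [[-0.04,0,0.022],0],
    [[-0.06,0,0.033],0],
    [[-0.079,0,0.0455],0],
    [[-0.079,0,0.0455],0]
  ]
}}

```text
clock: 27.18
tool_pos: [0.6301, -0.04, 0.2833]
orientation: [179.4, -39.4, -84.5]
force: [0.6, 0.1, 4.9]
opening: 0.0003
gripper_force: 2.2
```

```bash
python3 go.py p-.1487,.072,.2191
```

```text
clock 27.1833 grasp [ 0.6325 -0.0698  0.2469] press frame [-0.1495  0.0711  0.2169] ori [179.37 -39.39 -84.48] j [ 28.  20. -25.  39. -69. -45.]
p-.1487,.072,.2191 shares [ 0.0025 -0.0011 -0.0015] mm 2.5
```

>>> {"fn": "send_rows", "kwargs": {
  "deltas": [
    [[-0.0016,0,0.002],0],
    [[-0.0032,0,0.004],0],
    [[-0.0047,0,0.0058],0],
    [[-0.0047,0,0.0058],0],
    [[-0.0047,0,0.0058],0]
  ]
}}

```text
clock: 27.6
tool_pos: [0.6306, -0.0403, 0.2811]
orientation: [179.7, -39.3, -84.7]
force: [-4.1, 3.6, 9.7]
opening: 0.0001
gripper_force: 5.0
```

```bash
python3 go.py
```

```text
clock 27.6 grasp [ 0.6331 -0.07    0.2448] press frame [-0.1492  0.0717  0.2148] ori [179.68 -39.31 -84.73] j [ 28.  20. -25.  39. -68. -45.]
```

>>> {"fn": "send_rows", "kwargs": {
  "deltas": [
    [[-0.0012,0,0.0015],0],
    [[-0.0024,0,0.003],0],
    [[-0.0024,0,0.003],0],
    [[-0.0024,0,0.003],0],
    [[-0.0024,0,0.003],0]
  ]
}}

```text
clock: 28.02
tool_pos: [0.6307, -0.0403, 0.28]
orientation: [179.8, -39.4, -84.8]
force: [-9.0, 6.6, 19.7]
opening: 0.0007
gripper_force: 9.8
```

```bash
python3 go.py p-.1228,.072,.2873 p-.1492,.072,.2143
```

```text
clock 28.0167 grasp [ 0.6332 -0.07    0.2437] press frame [-0.1492  0.0718  0.2137] ori [179.79 -39.39 -84.8 ] j [ 28.  20. -25.  39. -68. -45.]
p-.1228,.072,.2873 shares [ 0.0839 -0.0002 -0.0502] mm 78.2
p-.1492,.072,.2143 shares [-0.0834  0.      0.0496] mm 77.6
```

>>> {"fn": "send_rows", "kwargs": {
  "deltas": [
    [[0.04,0,-0.026],0],
    [[0.075,0,-0.046],0],
    [[0.088,0,-0.055],0],
    [[0.088,0,-0.055],0],
    [[0.088,0,-0.055],0]
  ]
}}

```text
clock: 28.43
tool_pos: [0.633, -0.0672, 0.355]
orientation: [179.7, -39.2, -84.8]
force: [-0.5, 0.2, -1.0]
opening: 0.0004
gripper_force: 0.0
```

```bash
cat > pm.py <<'E'
from go import *
from scipy.ndimage import map_coordinates as mc
import sys,time
s=ctrl.snapshot('scene'); np.save(f'sc_{sys.argv[1]}.npy',s['color'])
im=s['color'].astype(float)
for r in range(160,190): print(r,[im[r,c].astype(int).tolist() for c in(175,178,181,184,187)])
E
python3 go.py p-.1228,.072,.2873; python3 pm.py 1
```

```text
clock 28.4333 grasp [ 0.6354 -0.0968  0.3186] press frame [-0.1223  0.0714  0.2886] ori [179.68 -39.18 -84.79] j [ 26.  16. -20.  38. -74. -38.]
p-.1228,.072,.2873 shares [-0.0015 -0.0008  0.0008] mm 1.5
160 [[70, 70, 71], [66, 65, 66], [57, 58, 58], [59, 60, 59], [66, 66, 65]]
161 [[74, 74, 75], [72, 74, 74], [71, 70, 72], [73, 73, 75], [73, 74, 73]]
162 [[77, 75, 76], [80, 81, 83], [78, 78, 80], [97, 95, 97], [76, 78, 72]]
163 [[77, 77, 79], [80, 81, 81], [85, 86, 86], [94, 97, 98], [77, 78, 67]]
164 [[75, 74, 75], [79, 80, 82], [83, 84, 86], [85, 86, 88], [74, 75, 61]]
165 [[73, 70, 72], [80, 81, 80], [77, 78, 79], [65, 65, 64], [76, 77, 59]]
166 [[63, 63, 61], [73, 73, 72], [67, 65, 68], [52, 57, 59], [81, 83, 70]]
167 [[73, 69, 69], [61, 61, 60], [61, 63, 62], [69, 67, 68], [94, 92, 84]]
168 [[87, 82, 80], [67, 66, 65], [65, 64, 65], [84, 83, 82], [101, 100, 95]]
169 [[100, 96, 94], [84, 82, 82], [87, 85, 85], [95, 94, 93], [106, 103, 102]]
170 [[104, 102, 100], [97, 94, 94], [101, 98, 97], [103, 103, 100], [105, 102, 103]]
171 [[106, 105, 103], [108, 105, 102], [107, 102, 100],
[... 769 characters left out ...]
75, 56, 45], [89, 62, 46], [123, 78, 52], [120, 78, 50], [83, 59, 45]]
182 [[68, 51, 39], [85, 60, 47], [128, 83, 53], [127, 82, 53], [83, 57, 42]]
183 [[72, 57, 47], [73, 52, 39], [120, 78, 52], [126, 81, 55], [84, 57, 42]]
184 [[84, 71, 64], [71, 52, 43], [103, 68, 46], [114, 72, 48], [90, 60, 42]]
185 [[110, 101, 98], [69, 48, 39], [83, 59, 41], [95, 64, 46], [107, 70, 50]]
186 [[145, 137, 134], [68, 52, 43], [73, 54, 41], [81, 55, 40], [117, 76, 51]]
187 [[170, 167, 165], [89, 78, 69], [67, 51, 41], [78, 53, 40], [112, 72, 48]]
188 [[180, 176, 173], [118, 109, 104], [69, 49, 36], [77, 52, 37], [101, 65, 48]]
189 [[171, 171, 167], [144, 137, 133], [68, 50, 42], [72, 49, 33], [93, 60, 43]]
```

One tooth gained: the pad rim went down about 1.8 px. Stroke 2 mirrors stroke 1.

>>> {"fn": "send_rows", "kwargs": {
  "deltas": [
    [[-0.02,0,0.013],0],
    [[-0.042,0,0.026],0],
    [[-0.064,0,0.039],0],
    [[-0.088,0,0.055],0],
    [[-0.088,0,0.055],0]
  ]
}}

```text
clock: 28.9
tool_pos: [0.631, -0.0415, 0.2786]
orientation: [179.5, -39.9, -84.5]
force: [-1.8, -6.0, 27.0]
opening: 0.0008
gripper_force: 12.4
```

>>> {"fn": "send_rows", "kwargs": {
  "deltas": [
    [[0,0,0],0],
    [[0,0,0],0],
    [[0,0,0],0],
    [[0,0,0],0],
    [[0,0,0],0]
  ]
}}

```text
clock: 29.32
tool_pos: [0.6309, -0.0417, 0.2793]
orientation: [179.7, -39.6, -84.7]
force: [-1.5, -5.4, 22.9]
opening: 0.0006
gripper_force: 11.6
```

>>> {"fn": "send_rows", "kwargs": {
  "deltas": [
    [[0.04,0,-0.026],0],
    [[0.075,0,-0.046],0],
    [[0.088,0,-0.055],0],
    [[0.088,0,-0.055],0],
    [[0.088,0,-0.055],0]
  ]
}}

```text
clock: 29.73
tool_pos: [0.6328, -0.0671, 0.3531]
orientation: [179.5, -39.2, -84.7]
force: [-0.4, -0.2, -0.5]
opening: 0.0001
gripper_force: 0.0
```

```bash
python3 go.py; python3 pm.py 2 | sed -n 4,22p
```

```text
clock 29.7333 grasp [ 0.6351 -0.0967  0.3167] press frame [-0.1224  0.0711  0.2867] ori [179.48 -39.24 -84.66] j [ 26.  16. -20.  38. -74. -38.]
163 [[76, 77, 78], [78, 78, 79], [79, 79, 80], [98, 98, 98], [75, 76, 64]]
164 [[79, 79, 78], [83, 82, 83], [85, 85, 86], [97, 96, 95], [71, 70, 56]]
165 [[84, 84, 84], [84, 82, 83], [94, 95, 95], [87, 86, 86], [67, 66, 55]]
166 [[80, 78, 79], [86, 83, 83], [89, 89, 86], [75, 73, 74], [67, 67, 53]]
167 [[72, 68, 68], [74, 73, 73], [77, 76, 74], [63, 61, 60], [73, 74, 64]]
168 [[65, 59, 58], [69, 66, 67], [67, 65, 67], [58, 57, 57], [86, 86, 81]]
169 [[72, 68, 61], [61, 60, 60], [60, 57, 59], [68, 67, 68], [99, 99, 96]]
170 [[90, 87, 81], [69, 69, 67], [70, 70, 70], [85, 82, 82], [106, 105, 103]]
171 [[97, 93, 92], [88, 86, 84], [89, 86, 86], [99, 98, 96], [109, 106, 103]]
172 [[106, 104, 102], [101, 100, 97], [112, 110, 108], [105, 104, 100], [105, 104, 104]]
173 [[106, 104, 104], [110, 108, 106], [134, 132, 130], [105, 105, 103], [104, 103, 101]]
174 [[103, 100, 97], [125, 123, 120], [166, 163, 160], [106, 104, 103], [103, 101, 99]]
175 [[101, 99, 97], [150, 146, 145], [176, 173, 169], [117, 113, 110], [96, 94, 93]]
176 [[92, 88, 87], [169, 164, 163], [183, 180, 176], [130, 128, 125], [88, 86, 83]]
177 [[79, 74, 71], [156, 153, 151], [175, 172, 169], [134, 131, 129], [70, 66, 65]]
178 [[68, 57, 53], [119, 116, 112], [140, 137, 135], [112, 109, 106], [63, 51, 43]]
179 [[70, 53, 46], [76, 72, 67], [94, 93, 90], [83, 77, 73], [68, 49, 39]]
180 [[71, 54, 45], [67, 55, 49], [72, 57, 50], [83, 60, 47], [78, 53, 41]]
181 [[70, 50, 39], [73, 56, 43], [96, 63, 47], [109, 72, 53], [78, 56, 42]]
```

>>> {"fn": "send_rows", "kwargs": {
  "deltas": [
    [[-0.02,0,0.013],0],
    [[-0.042,0,0.026],0],
    [[-0.064,0,0.039],0],
    [[-0.088,0,0.055],0],
    [[-0.088,0,0.055],0]
  ]
}}

```text
clock: 30.2
tool_pos: [0.6309, -0.0417, 0.2784]
orientation: [179.4, -40.0, -84.5]
force: [-1.3, -7.4, 28.9]
opening: 0.0003
gripper_force: 13.6
```

>>> {"fn": "send_rows", "kwargs": {
  "deltas": [
    [[0,0,0],0],
    [[0,0,0],0],
    [[0,0,0],0],
    [[0,0,0],0],
    [[0,0,0],0]
  ]
}}

```text
clock: 30.62
tool_pos: [0.6308, -0.042, 0.2792]
orientation: [179.6, -39.7, -84.7]
force: [-1.1, -7.1, 24.8]
opening: 0.0008
gripper_force: 12.8
```

>>> {"fn": "send_rows", "kwargs": {
  "deltas": [
    [[0.04,0,-0.026],0],
    [[0.075,0,-0.046],0],
    [[0.088,0,-0.055],0],
    [[0.088,0,-0.055],0],
    [[0.088,0,-0.055],0]
  ]
}}

```text
clock: 31.03
tool_pos: [0.6327, -0.0671, 0.3525]
orientation: [179.4, -39.3, -84.6]
force: [-1.0, -0.9, -0.3]
opening: 0.0001
gripper_force: 0.0
```

```bash
python3 go.py; python3 pm.py 3 | sed -n 4,24p; python3 - <<'E'
import numpy as np,cv2
I=[np.load(f'sc_{i}.npy').astype(np.float32).mean(2) for i in(1,2,3)]
for a,b in((0,1),(1,2)):
    best=[]
    A=I[a][168:178,174:189]
    for d in np.arange(-1,3.01,.1):
        B=cv2.warpAffine(I[b],np.float32([[1,0,-d*.03],[0,1,-d]]),(512,384),flags=cv2.INTER_CUBIC)[168:178,174:189]
        best.append((np.abs(A-B).mean(),round(d,1)))
    print('shift px',sorted(best)[:3])
E
```

```text
clock 31.0333 grasp [ 0.635  -0.0967  0.3161] press frame [-0.1224  0.071   0.2861] ori [179.42 -39.26 -84.61] j [ 26.  16. -20.  38. -74. -38.]
163 [[73, 73, 75], [79, 81, 82], [77, 78, 80], [95, 95, 98], [80, 83, 67]]
164 [[77, 74, 76], [82, 82, 83], [86, 84, 88], [95, 93, 95], [76, 80, 61]]
165 [[81, 80, 81], [89, 89, 89], [93, 92, 93], [94, 93, 93], [71, 72, 54]]
166 [[82, 80, 80], [96, 92, 93], [95, 92, 91], [89, 87, 86], [67, 68, 53]]
167 [[79, 78, 76], [96, 94, 95], [96, 94, 93], [76, 74, 75], [66, 70, 60]]
168 [[68, 66, 66], [84, 84, 84], [91, 90, 88], [67, 65, 65], [74, 74, 69]]
169 [[63, 59, 57], [71, 70, 68], [83, 81, 81], [59, 58, 57], [90, 89, 87]]
170 [[68, 65, 62], [64, 63, 63], [69, 68, 69], [59, 60, 58], [94, 95, 93]]
171 [[82, 77, 71], [65, 63, 62], [63, 63, 65], [72, 72, 70], [96, 94, 94]]
172 [[96, 90, 87], [78, 78, 75], [73, 73, 74], [84, 80, 80], [106, 104, 102]]
173 [[104, 100, 98], [97, 97, 95], [92, 92, 91], [97, 94, 92], [110, 109, 107]]
174 [[104, 101, 99], [110, 109, 106], [117, 115, 113], [105, 102, 100], [106, 105, 104]]
175 [[103, 99, 97], [132, 131, 12
[... 268 characters left out ...]
1, 169, 166], [140, 138, 137], [76, 72, 69]]
179 [[73, 65, 58], [115, 111, 110], [136, 133, 131], [121, 118, 116], [65, 55, 50]]
180 [[68, 53, 43], [76, 71, 69], [89, 86, 82], [88, 78, 74], [65, 50, 40]]
181 [[65, 50, 36], [65, 54, 50], [90, 67, 54], [96, 67, 57], [77, 55, 43]]
182 [[69, 53, 42], [71, 51, 38], [112, 72, 50], [118, 77, 53], [80, 57, 43]]
183 [[70, 50, 43], [70, 51, 39], [118, 77, 54], [127, 82, 55], [84, 58, 45]]
shift px [(np.float32(5.558988), np.float64(1.9)), (np.float32(5.6782823), np.float64(1.8)), (np.float32(5.774738), np.float64(2.0))]
shift px [(np.float32(5.000107), np.float64(1.4)), (np.float32(5.020914), np.float64(1.3)), (np.float32(5.0765896), np.float64(1.5))]
```

The third stroke moved the pad only about 1.1–1.4 px, against 1.9 before, and took about 2 N more force: the pad has gripped. I clear the lever and check.

>>> {"fn": "send_rows", "kwargs": {
  "deltas": [
    [[0.015,0,-0.02],0],
    [[0.03,0,-0.05],0],
    [[0.03,0,-0.09],0],
    [[0.03,0,-0.13],0],
    [[0.03,0,-0.17],0]
  ]
}}

```text
clock: 31.5
tool_pos: [0.6276, 0.0013, 0.4729]
orientation: [179.2, -39.3, -84.5]
force: [0.3, -0.3, 0.6]
opening: 0.0007
gripper_force: 0.0
```

```bash
python3 - <<'E'
from go import *
from scipy.ndimage import map_coordinates as mc
import pickle
S=pickle.load(open('S0.pkl','rb'))
print(o['clock'],o['force'].round(1))
s=ctrl.snapshot('scene'); t=ctrl.snapshot('top')
# lever position: dark grip match vs start, and bystanders' change vs start
for n,a,b in(('scene',S['scene'],s),('top',S['top'],t)):
    d=np.abs(cv2.GaussianBlur(a['color'],(5,5),0).astype(int)-cv2.GaussianBlur(b['color'],(5,5),0)).max(2)
    for nm,w in dict(jar=(.455,-.165,.05),tin=(.401,-.045,.06),dye=(.69,-.065,.05),weight=(.572,.059,.04),mid=(.671,.058,.03),low=(.566,.199,.02),lever=(.636,-.099,.283),yellow=(.33,.145,.04),blue=(.35,-.24,.04)).items():
        u,v=proj(a,[w])[0].astype(int); print(n,nm,(u,v),'diff',d[v-8:v+9,u-8:u+9].mean().round(1))
a=np.load('sc_3.npy').astype(np.float32).mean(2);b=s['color'].astype(np.float32).mean(2)
print('pad change',np.abs(a-b)[170:186,174:190].mean())
tt=np.arange(-.06,.06,.0005)
def edges(v): 
    d=np.gradient(cv2.GaussianBlur(v.reshape(-1,1).astype(np.float32),(1,9),1.5).ravel()); return tt[d.argmin()],tt[d.argmax()]
for n,q in(('top',t),('scene',s)):
    for x in(-.036,-.03):
        uv=proj(q,SEAT+np.c_[tt*0+x,tt,tt*0+.04]@PR.T); im=q['color'].astype(float)
        print(n,x,edges(mc(im[...,0]-im[...,2],[uv[:,1],uv[:,0]],order=1)))
E
```

```text
31.5 [ 0.3 -0.3  0.6]
scene jar (np.int64(226), np.int64(175)) diff 4.2
scene tin (np.int64(262), np.int64(189)) diff 68.1
scene dye (np.int64(175), np.int64(230)) diff 5.3
scene weight (np.int64(235), np.int64(242)) diff 9.9
scene mid (np.int64(204), np.int64(261)) diff 1.0
scene low (np.int64(267), np.int64(281)) diff 1.0
scene lever (np.int64(177), np.int64(153)) diff 5.9
scene yellow (np.int64(322), np.int64(223)) diff 1.8
scene blue (np.int64(240), np.int64(152)) diff 12.1
top jar (np.int64(333), np.int64(203)) diff 4.0
top tin (np.int64(286), np.int64(224)) diff 90.8
top dye (np.int64(293), np.int64(112)) diff 13.1
top weight (np.int64(246), np.int64(158)) diff 11.9
top mid (np.int64(246), np.int64(121)) diff 66.6
top low (np.int64(194), np.int64(161)) diff 1.2
top lever (np.int64(321), np.int64(108)) diff 9.1
top yellow (np.int64(212), np.int64(251)) diff 1.0
top blue (np.int64(362), np.int64(244)) diff 11.5
pad change 5.955729
top -0.036 (np.float64(0.020000000000000073), np.float64(-0.025499999999999967))
top -0.03 (np.float64(0.020000000000000073), np.float64(-0.025999999999999968))
scene -0.036 (np.float64(0.023000000000000076), np.float64(0.008500000000000063))
scene -0.03 (np.float64(0.025000000000000078), np.float64(0.008000000000000063))
```

```bash
python3 - <<'E'
from go import *
s=ctrl.snapshot('scene'); t=ctrl.snapshot('top')
for th in('tin_center','weight_center','blue'[:0] or 'jar_center'):
    for q in(t,s): print(th,[((np.array(b['xy'])*[512,384]).round(1).tolist(),round(b['conf'],2)) for b in ctrl.boxes_of(q,th)[:2]])
print('tin px scene',s['color'][185:195:3,258:268:3].mean(2).astype(int).tolist(),'top',t['color'][220:232:4,280:292:4].mean(2).astype(int).tolist())
a=np.load('sc_3.npy').astype(np.float32).mean(2);b=s['color'].astype(np.float32).mean(2)
r=[]
for d in np.arange(-2,2.01,.1):
    B=cv2.warpAffine(b,np.float32([[1,0,0],[0,1,-d]]),(512,384),flags=cv2.INTER_CUBIC)[172:180,174:189]; A=a[172:180,174:189]
    r.append((-np.corrcoef(A.ravel(),B.ravel())[0,1],round(d,1)))
print(sorted(r)[:3])
E
```

```text
tin_center [([289.8, 225.7], 0.78), ([376.2, 143.9], 0.25)]
tin_center [([264.4, 192.7], 0.79)]
weight_center [([248.5, 159.7], 0.65), ([330.3, 111.2], 0.16)]
weight_center [([238.6, 246.9], 0.76), ([175.3, 169.6], 0.18)]
jar_center [([332.8, 203.1], 0.66)]
jar_center [([229.4, 179.9], 0.96)]
tin px scene [[124, 126, 126, 123], [122, 124, 124, 125], [107, 119, 121, 121], [101, 107, 110, 109]] top [[136, 141, 143], [145, 140, 140], [138, 141, 145]]
[(np.float64(-0.9349476242103614), np.float64(0.1)), (np.float64(-0.9341243728291776), np.float64(0.0)), (np.float64(-0.9315803607216074), np.float64(0.2))]
```

```bash
python3 -c "
from plant import ctrl
print(ctrl.close_job())"
```

```text
the job is handed in; nothing more can be done
None
```

I handed the job in at about 32 s: the tallest stack is home against the back stop and centred to within about 2 mm, and the pad just gripped it on the third full stroke; the lever is released and the arm touches nothing. The verdict was not reported.

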